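Clear and reload the board separator

TASK

Change the board separator over to its next panel: first pull the feed lever right back to idle (leaning towards the robot); with it idle, slide every break-off strip along the deck and off the open ledge into the scrap chute without lifting them, set the empty carrier from the nest flat on the grey return mat, and lay the loaded carrier flat in the nest so that its edge holds the presence-switch lever down. Only then set the feed lever to its middle mark, upright. Do not touch strips or carriers while the lever is off idle, and leave the bottle, tape roll and screwdriver alone.

Things in the scene. Friction and masses are not known exactly. Their poses are not given: they have to be found in the camera images.
- separator: bench-top board separator, fixed. Machine frame: origin on the bench, x away from the robot, y to its left, z up. Aluminium deck at z 120 mm, x -120..120, y -175..150, lips 10 high along front and back. Strips lie on the bare part y -175..10. Behind (x 125..175) a beam 140 high, parked cutter head at y 150..206 up to z 212. Left (y 150..215) a grey console 90 high with the feed lever
- ledge (a point): middle of the deck's open right-hand edge, the ledge, at deck height (machine x 0, y -175, z 120 mm); axes as the machine's
- chute (a point): middle of the scrap chute's floor (machine x 0, y -280, z 8 mm), axes as the machine's. Below the ledge a steel slide runs at 50 degrees from z 80 down to the floor; inside x -121..121, y -175..-315 mm; clear side cheeks up to z 112, outer wall 75 high
- nest (a point): centre of the nest on the deck surface (machine x 0, y 70, z 120 mm), axes as the machine's: a clear rectangle 128 mm along x by 108 mm along y between four steel corner angles 8 mm high (angle legs about 24 mm long, 5 mm thick). A carrier lies in it with its 120 mm side along x, either way round; 4 mm play each side
- presence_lever (a joint): hinged limit-switch lever in the back part of the nest, rad: 0 = free, its roller 14 mm proud of the deck; about 0.36 when a carrier lying flat in the nest holds it down flush; limit 0.45. Light spring, under 1 N at the roller; switched from 0.28
- presence_roller (a point): centre of the lever's 8 mm roller, about 19 mm inside the back edge of a carrier lying in the nest; moves with the lever
- feed_lever (a joint): feed lever, rad: 0 = idle, against its stop, leaning 0.5 rad from vertical towards the robot (-x); 0.5 = middle mark, upright; 1.0 = fast, leaning 0.5 rad away (+x), end of travel. Swings in the machine's x-z plane, stays where left; about 1 N at the knob moves it
- feed_lever_hinge (a point): the lever's hinge, 105 mm above the bench, axis along machine y; between two dark quadrant discs of 50 mm radius with three white marks; axes as the machine's
- feed_knob (a point): centre of the lever's black ball knob, 30 mm diameter, 100 mm from the hinge, on a 10 mm rod
- carrier_full: carrier with a green panel, on the bench left: dark plate 120 (x) x 100 (y) x 8 mm; across its middle, along y, an aluminium grip bar 78 long: web 12 thick, 24 to 46 above the underside, top flange 22 wide, 46 to 51, legs at its ends. Components up to 14 high. About 0.42 kg. Origin: centre of underside, z up. Grip the web from above, pads about 35 above the underside, closing along x
- carrier_empty: the empty carrier, same shape as carrier_full but with bare dark recesses and no green panel; starts in the nest. Origin: centre of the underside, z up
- return_mat: grey rubber return mat 150 (x) x 130 (y) x 3 mm fixed on the bench left of the machine; origin: centre of its underside. It is in front of or behind the loaded carrier's place
- strip1: scrap break-off strip on the bare part of the deck (None if absent in this run): green board 70 mm long (its x) x 22 x 3 mm thick, with a black box header 58 long x 9 wide along its middle, top 14 mm above the underside; 40 g. Origin: centre of the underside, z up. Fingertips 4 to 8 mm above the deck pass over the board and push on the header's side
- strip2: scrap break-off strip on the bare part of the deck (None if absent in this run): green board 85 mm long (its x) x 22 x 3 mm thick, with a black box header 73 long x 9 wide along its middle, top 14 mm above the underside; 40 g. Origin: centre of the underside, z up. Fingertips 4 to 8 mm above the deck pass over the board and push on the header's side
- strip3: scrap break-off strip on the bare part of the deck (None if absent in this run): green board 70 mm long (its x) x 22 x 3 mm thick, with a black box header 58 long x 9 wide along its middle, top 14 mm above the underside; 40 g. Origin: centre of the underside, z up. Fingertips 4 to 8 mm above the deck pass over the board and push on the header's side
- strip4: scrap break-off strip on the bare part of the deck (None if absent in this run): green board 85 mm long (its x) x 22 x 3 mm thick, with a black box header 73 long x 9 wide along its middle, top 14 mm above the underside; 40 g. Origin: centre of the underside, z up. Fingertips 4 to 8 mm above the deck pass over the board and push on the header's side
- flux_bottle: bystander: white bottle, 44 mm diameter, 120 mm high, upright on the bench right of the chute; origin: centre of the underside
- tape_roll: bystander: roll of amber tape, 90 mm diameter, 19 mm high, lying on the bench at the far left; origin: centre of the underside
- screwdriver: bystander: screwdriver 170 mm long lying on the bench right of the chute; origin under its middle

How it is judged:
By the outcome, as a careful person would: the job done as asked, in the order asked, and still so for the second after the job is handed in, with the robot touching nothing.
Of strip1, strip2, strip3, strip4 only 2 to 4 are there at a start; the rules pass over those that are not, and their reading is None.
At some moment in a run one of carrier_full may be knocked a few centimetres aside while the robot is not near it.
Once in a run the grip may slacken for a moment while it holds something.
It also fails if it takes over 210 s, if anything falls off the work surface, if the arm or the gripper's body presses on something with over 40 N, if the wrist force passes 120 N, or if a joint passes its speed limit or range.

ROBOT

A 6-joint arm with a two-finger parallel gripper is mounted at the origin on the work surface. World frame = base frame: x ahead of the robot, y to its left, z up, the work surface at z = 0. Lengths are in m, angles in rad, forces in N, time in s.
With the tool pointing down it reaches from about 0.3 to 0.75 m from the base axis. Payload 8.5 kg.
Tool frame: the origin (TCP) lies on the centre line of the jaws, within the pads' length; the fingertips stand 17 mm ahead of it and the grasp point (between the pads) lies 2 mm behind it; z points along the fingers, y is the line along which they close (so a half turn about z gives the same grasp; the last joint's range is limited). The gripper opens to 85 mm and grips with 20 to 120 N. Pads are 22 mm wide; open, the fingers measure 114 mm over their backs; the gripper's body (76 mm by 85 mm) begins 54 mm behind the grasp point. The pads swing forward as they close: fully open they stand 13 mm farther back than shut.
Start: joints at [0.963, 0.381, 1.297, -0, 1.464, -0.215], TCP at [0.211, 0.508, 0.248] pointing down, gripper open.
Joint ranges: [-3.11, 3.11], [-0.89, 2.33], [0.22, 2.48], [-1.42, 4.56], [0.17, 2.85], [-2.88, 2.88]. Speed limits (rad/s): [2.39, 2.39, 3.14, 3.14, 3.14, 3.14].

INTERFACE

Orientations are given as a rotation vector (axis times angle).
In Python, from plant import env gives the robot as it stands.
- The arm moves only by the tool arm_command, never from a script. Its argument "commands" is a list of rows, each a list of 2 entries, a list of its own where there are three numbers: the shift along the tool's x, y, z in m, then the turn about the tool's z in rad. In form: [[[tx, ty, tz], spin], ...]. A call has exactly 8 rows; each row is the pose to reach, as a shift and turn from the pose commanded when the call began, along the tool's axes at that moment; what a row does not reach only later rows make up. A row lasts 1/12 s, in which the tool goes at most 41.7 mm and 7.16 degrees, less where a joint would pass 70% of its speed; a pose out of reach is approached as far as the arm can. A call with a gripper value outside its range is refused whole. "gripper" is the opening, from 0 (shut) to 1 (fully open), set as the call begins (left out, the last holds). The fingers move at their own pace and stop on an object; "force" is the grip in N (left out, the last holds). Time passes only in rows, so rows that repeat a pose let the fingers close, or fill a call up. It gives the time, the measured TCP pose, the force, the opening and the grip force at its end, in the units of the state.
- env.state(): the state, without advancing time (a new reading comes with each control period).
- env.read_camera(name): name is "scene" or "top" or "wrist"; returns a dict with "color" (400x640x3 uint8, blue, green, red), "depth" (400x640 float32, m along the optical axis (not along the pixel's ray), 0 where there is no reading), "camera_matrix" (3x3 intrinsics, pixels), "world_from_camera" (4x4, takes a point from camera to world coordinates). Camera axes: x right, y up, looking along -z (the intrinsics and any distortion apply to the point x, -y, -z); pixel columns grow to the right and rows downward; lengths in m; the calibration is good to about 2 mm. A picture is of the moment at which its call begins.
- env.sign_off(): hands the job in; it is judged then, once.
Trained networks look in a picture, given as the dict that the camera call returned (one of the last four; its "shot" number tells which), for a name from the list of things; names that differ only in an ending like _2 or _b are one class to them, and where a whole thing is asked for, a point or a joint stands for the part that bears it (a point fixed in the world has none). Each returns a list of dicts, best first, with "p" (0 to 1); they miss things now and then, are a little off and sometimes report something else, mostly with a low value. They report only what shows in the picture. A call takes as long as a camera call.
- env.search_frame(picture, name): "bbox" ([left, top, width, height] in pixels, round what is visible of it).
The state is a dict: "t": time; "joint_pos": joint angles; "joint_vel": joint speeds; "joint_torque": joint torques, N m; "tool_pos": TCP position; "tool_rot": TCP orientation; "force": force on the tool from outside, world axes, zero at the start; "wrist_torque": the same for the moment, N m; "grip_width": finger opening in m; "gripper_force": force on a finger pad.
Only numpy, scipy, OpenCV 4.12 (cv2) and the standard library are available. Lean on these libraries where they do the work, as an engineer would, in place of code of your own. Each camera call takes 0.05 s, during which the arm holds its last target. There are 200 camera calls.

## Working session

There is one attempt and no reset: what is moved stays moved. The work goes in short steps, Python scripts to look and compute and a tool call to move; the robot and the scene stay as the last step left them, time stands still between calls to the robot, and variables do not carry over. Pictures are saved under pics/ and viewed, at most 14 in all, crops included, and the job is handed in when it is done.

Besides the shell and the picture viewer there is one more tool, called by a JSON object that holds its "fn" and its "kwargs". arm_command: Moves the arm, as the interface text tells. Its arguments: {"type":"object","properties":{"commands":{"type":"array"},"gripper":{"type":"number"},"force":{"type":"number"}},"required":["commands"]}

```bash
ls; mkdir -p pics; cat > h.py <<'E'
import numpy as np, cv2
from plant import env
from scipy.spatial.transform import Rotation as R
def cloud(p):
    K=p["camera_matrix"];d=p["depth"];T=p["world_from_camera"]
    v,u=np.mgrid[0:d.shape[0],0:d.shape[1]]
    x=(u-K[0,2])/K[0,0]*d;y=(v-K[1,2])/K[1,1]*d
    P=np.stack([x,-y,-d],-1)@T[:3,:3].T+T[:3,3]
    P[d==0]=np.nan
    return P
def proj(p,X):
    K=p["camera_matrix"];T=np.linalg.inv(p["world_from_camera"])
    c=T[:3,:3]@np.asarray(X)+T[:3,3]
    return K[0,0]*c[0]/-c[2]+K[0,2],K[1,1]*-c[1]/-c[2]+K[1,2]
def st():
    s=env.state();r=R.from_rotvec(s["tool_rot"]).as_matrix()
    print("t",round(s["t"],2),"pos",np.round(s["tool_pos"],4),"x",np.round(r[:,0],3),"y",np.round(r[:,1],3),"F",np.round(s["force"],1),"w",round(s["grip_width"],4),"gf",np.round(s["gripper_force"],1))
    return s,r
E
python3 - <<'E'
from h import *
st()
for n in ("scene","top"):
    p=env.read_camera(n); cv2.imwrite(f"pics/{n}0.png",p["color"]); np.savez(f"{n}0.npz",**{k:v for k,v in p.items()})
    print(n,p["world_from_camera"].round(3).tolist(),p["camera_matrix"].tolist(),[k for k in p])
    C=cloud(p)
    for o in ["separator","feed_knob","carrier_full","carrier_empty","return_mat","strip1","strip2","flux_bottle","tape_roll","screwdriver","presence_lever"]:
        for r in env.search_frame(p,o)[:5]:
            b=r["bbox"];u,v=int(b[0]+b[2]/2),int(b[1]+b[3]/2)
            print(o,round(r["p"],2),np.round(b).tolist(),C[min(v,399),min(u,639)].round(3))
E
```

```text
pics
t 0.0 pos [0.2104 0.5079 0.2477] x [-0.924  0.383  0.   ] y [ 0.383  0.924 -0.001] F [ 1.1 -0.   0.6] w 0.0856 gf 0.0
scene [[0.694, -0.513, 0.505, 1.211], [0.72, 0.511, -0.47, -0.567], [-0.017, 0.69, 0.724, 1.059], [0.0, 0.0, 0.0, 1.0]] [[373.0694764322067, 0.0, 328.9443910303091], [0.0, 373.0694764322067, 201.03384580384787], [0.0, 0.0, 1.0]] ['color', 'depth', 'camera_matrix', 'world_from_camera', 'shot']
separator 0.92 [210.0, 172.0, 184.0, 142.0] [ 0.626 -0.147  0.122]
feed_knob 0.58 [175.0, 269.0, 24.0, 32.0] [ 0.471 -0.474  0.075]
carrier_full 0.8 [372.0, 181.0, 37.0, 25.0] [0.618 0.314 0.011]
carrier_empty 0.6 [305.0, 189.0, 40.0, 31.0] [0.563 0.017 0.129]
carrier_empty 0.24 [375.0, 183.0, 33.0, 21.0] [0.617 0.323 0.004]
return_mat 0.84 [336.0, 158.0, 46.0, 31.0] [0.597 0.146 0.211]
return_mat 0.17 [209.0, 175.0, 184.0, 140.0] [ 0.628 -0.149  0.121]
strip1 0.59 [259.0, 221.0, 17.0, 14.0] [ 0.5   -0.185  0.119]
strip1 0.54 [297.0, 225.0, 20.0, 13.0] [ 0.611 -0.108  0.135]
strip1 0.54 [276.0, 241.0, 25.0, 18.0] [ 0.619 -0.194  0.128]
strip1 0.51 [277.0, 208.0, 17.0, 15.0] 
[... 1609 characters left out ...]
2 0.8 [393.0, 168.0, 10.0, 31.0] [ 0.617 -0.185  0.135]
strip2 0.73 [364.0, 211.0, 12.0, 23.0] [ 0.5   -0.103  0.132]
strip2 0.71 [363.0, 178.0, 13.0, 20.0] [ 0.603 -0.1    0.133]
strip2 0.67 [276.0, 135.0, 179.0, 118.0] [ 0.586 -0.089  0.125]
strip2 0.47 [390.0, 212.0, 9.0, 28.0] [ 0.493 -0.172  0.134]
flux_bottle 0.88 [473.0, 235.0, 25.0, 15.0] [ 0.454 -0.454  0.081]
flux_bottle 0.4 [307.0, 182.0, 36.0, 42.0] [0.549 0.028 0.173]
flux_bottle 0.19 [474.0, 200.0, 18.0, 27.0] [ 0.549 -0.476  0.024]
tape_roll 0.52 [151.0, 206.0, 31.0, 28.0] [0.508 0.54  0.004]
screwdriver 0.79 [474.0, 177.0, 19.0, 49.0] [ 0.588 -0.478  0.022]
presence_lever 0.17 [472.0, 177.0, 19.0, 49.0] [ 0.588 -0.475  0.021]
```

```bash
python3 - <<'E'
import cv2,numpy as np
a=cv2.imread("pics/top0.png")[120:280,140:520]; b=cv2.imread("pics/scene0.png")[130:350,160:430]
a=cv2.resize(a,None,fx=2.1,fy=2.1,interpolation=3); cv2.imwrite("pics/a0.png",a)
cv2.imwrite("pics/b0.png",cv2.resize(b,None,fx=2.7,fy=2.7,interpolation=3))
E
```

```text
(no output)
```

View pics/a0.png

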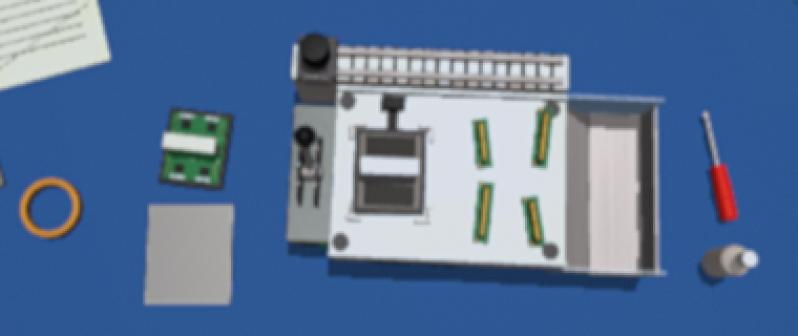

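View pics/b0.png

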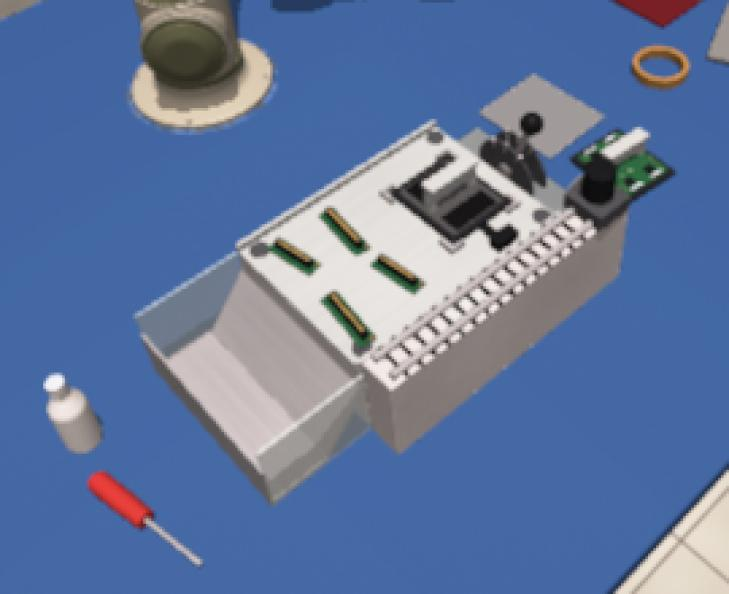

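```bash
cat > fit.py <<'E'
from h import *
def rect(P,q=None):
    (c,s,a)=cv2.minAreaRect((P[:,:2]*1000).astype(np.float32)); s=list(s)
    if s[0]<s[1]: s=s[::-1]; a+=90
    a=(a+90)%180-90
    return np.round(c,1),np.round(s,1),round(a,1)
def blobs(C,mask,n=8):
    N,L,S,_=cv2.connectedComponentsWithStats(mask.astype(np.uint8))
    for i in range(1,N):
        if S[i,4]>=n: yield L==i,S[i]
E
python3 - <<'E'
from fit import *
for n in ("top","scene"):
    p=dict(np.load(f"{n}0.npz")); C=cloud(p); x,y,z=np.moveaxis(C,-1,0)
    reg=(x>.3)&(x<.8)&(y>-.3)&(y<.2)
    print(n,"deck z",np.nanmedian(z[(abs(x-.55)<.05)&(abs(y+.05)<.03)]))
    m=cv2.morphologyEx((reg&(abs(z-.1215)<.005)).astype(np.uint8),cv2.MORPH_OPEN,np.ones((3,3)))
    for M,S in blobs(C,m,200): print("deck",rect(C[M]),S[4])
    for M,S in blobs(C,reg&(z>.129)&(z<.145)&(y<.0),8): print("strip",rect(C[M]),C[M].mean(0).round(4),S)
    for M,S in blobs(C,reg&(z>.16)&(z<.18),8): print("bar/knob",rect(C[M]),C[M].mean(0).round(3))
    for M,S in blobs(C,reg&(z>.18),8): print("hi",rect(C[M]),C[M].mean(0).round(3),C[M][:,2].max())
    r2=(y>.2)&(y<.6)&(x>.3)&(x<.8)
    for M,S in blobs(C,r2&(z>.04)&(z<.06),8): print("fullbar",rect(C[M]),C[M].mean(0).round(3))
    for M,S in blobs(C,r2&(z>.005)&(z<.06),8): print("full",rect(C[M]),C[M].mean(0).round(3))
    bgr=p["color"].astype(int); g=(abs(bgr[...,0]-bgr[...,2])<25)&r2&(y<.42)&(z<.01)&(bgr[...,1]>70)
    for M,S in blobs(C,g,100): print("mat",rect(C[M]),C[M].mean(0).round(3))
E
```

```text
top deck z 0.12021291936885103
deck (array([557.2, -55.4]), array([324. , 228.9]), 89.1) 5898
strip (array([729.7, -19.9]), array([26.7,  2.7]), 87.6) [ 0.73   -0.0199  0.1403] [338 143  10   2  10]
strip (array([ 727. , -162.3]), array([21.7,  1.5]), -87.2) [ 0.7269 -0.1621  0.1404] [387 146   8   1   8]
strip (array([ 697.5, -111. ]), array([220.1,  47.8]), -87.6) [ 0.6988 -0.1129  0.14  ] [336 147  75  17 700]
strip (array([673.7, -16.8]), array([29.7,  6.7]), -89.6) [ 0.6736 -0.0154  0.1315] [336 162  11   3  19]
strip (array([672. , -92.3]), array([110. ,   6.5]), 89.1) [ 0.6719 -0.0947  0.1315] [348 163  38   4  67]
strip (array([ 669.6, -163.1]), array([20.5,  3.9]), -87.5) [ 0.6693 -0.1632  0.133 ] [387 165   8   2  13]
strip (array([ 670.2, -197.1]), array([17.6,  4. ]), -85.0) [ 0.6705 -0.1979  0.1319] [399 165   7   2  10]
strip (array([ 611.5, -186. ]), array([72.8,  9.7]), -6.8) [ 0.6116 -0.1856  0.1342] [396 173   6  25  87]
strip (array([ 601.7, -100.2]), array([57.7, 11.2]), 7.6) [ 0.6021 -0.101   0.134 ] [366 178   7  20  68]
strip (array([611.9,  -6.1]), array([11.8
[... 4188 characters left out ...]
 array([77.4, 25.3]), 89.3) [0.561 0.023 0.17 ]
bar/knob (array([709.3, 127.6]), array([64.5, 55.7]), 1.3) [0.716 0.119 0.167]
hi (array([593.8, 134.3]), array([26.5, 25.4]), -14.4) [0.595 0.132 0.206] 0.21780789628504205
hi (array([712.2, 126.7]), array([39.4, 38.1]), -38.7) [0.715 0.122 0.203] 0.2139635112740519
fullbar (array([606.2, 324.8]), array([76.8, 24.9]), 86.2) [0.608 0.323 0.049]
full (array([510.7, 537.9]), array([89.9, 88.6]), -14.0) [0.511 0.536 0.014]
full (array([608.1, 326.1]), array([125.8,  98.4]), -1.9) [0.614 0.327 0.019]
mat (array([443.1, 330. ]), array([151.7, 137.5]), 1.7) [0.445 0.332 0.002]
mat (array([631.1, 332.1]), array([96.2, 58. ]), 85.4) [0.631 0.336 0.007]
```

{"fn": "arm_command", "kwargs": {"commands": [[[-0.03, -0.015, -0.02], 0.12], [[-0.06, -0.03, -0.04], 0.24], [[-0.09, -0.045, -0.06], 0.36], [[-0.12, -0.06, -0.08], 0.48], [[-0.15, -0.08, -0.1], 0.6], [[-0.18, -0.095, -0.12], 0.72], [[-0.21, -0.11, -0.13], 0.84], [[-0.24, -0.12, -0.13], 0.96]]}}

```text
t: 1.87
tool_pos: [0.3873, 0.3038, 0.3812]
tool_rot: [1.973, 2.442, 0.007]
force: [0.6, 0.7, -0.5]
grip_width: 0.0852
gripper_force: 0.0
```

```bash
python3 - <<'E'
from fit import *
st()
p=dict(np.load("top0.npz"));
for n in ("top","scene"):
    p=dict(np.load(f"{n}0.npz")); C=cloud(p); x,y,z=np.moveaxis(C,-1,0)
    M=(abs(y-.138)<.035)&(abs(x-.58)<.09)&(z>.1)
    for lo in np.arange(.1,.23,.01):
        q=C[M&(z>=lo)&(z<lo+.01)]
        if len(q): print(n,round(lo,2),len(q),q.min(0).round(3),q.max(0).round(3))
E
```

```text
t 1.87 pos [0.3873 0.3038 0.3812] x [-0.21   0.978  0.001] y [0.978 0.21  0.005] F [ 0.6  0.7 -0.5] w 0.0852 gf 0.0
top 0.1 23 [0.51  0.123 0.102] [0.575 0.151 0.11 ]
top 0.11 95 [0.491 0.103 0.11 ] [0.644 0.153 0.12 ]
top 0.12 59 [0.499 0.103 0.12 ] [0.652 0.156 0.13 ]
top 0.13 32 [0.52  0.126 0.131] [0.598 0.155 0.14 ]
top 0.14 65 [0.528 0.126 0.14 ] [0.59  0.155 0.15 ]
top 0.15 19 [0.55  0.125 0.15 ] [0.575 0.154 0.159]
top 0.16 6 [0.573 0.136 0.164] [0.579 0.145 0.169]
top 0.17 4 [0.576 0.136 0.171] [0.58  0.141 0.177]
top 0.19 4 [0.576 0.131 0.197] [0.579 0.141 0.2  ]
top 0.2 40 [0.577 0.125 0.201] [0.603 0.153 0.21 ]
top 0.21 47 [0.579 0.13  0.21 ] [0.599 0.152 0.219]
top 0.22 1 [0.594 0.146 0.22 ] [0.594 0.146 0.22 ]
scene 0.1 62 [0.511 0.12  0.1  ] [0.612 0.149 0.11 ]
scene 0.11 63 [0.495 0.104 0.11 ] [0.609 0.152 0.12 ]
scene 0.12 71 [0.517 0.103 0.12 ] [0.605 0.154 0.13 ]
scene 0.13 59 [0.523 0.122 0.13 ] [0.603 0.152 0.14 ]
scene 0.14 50 [0.533 0.12  0.14 ] [0.59  0.154 0.149]
scene 0.15 12 [0.553 0.122 0.15 ] [0.58  0.152 0.156]
scene 0.16 6 [0.575 0.132 0.162] [0.585 0.136 0.168]
scene 0.17 6 [0.582 0.131 0.171] [0.589 0.135 0.179]
scene 0.19 9 [0.585 0.125 0.191] [0.603 0.136 0.199]
scene 0.2 34 [0.579 0.122 0.2  ] [0.607 0.149 0.21 ]
scene 0.21 20 [0.582 0.128 0.211] [0.601 0.146 0.218]
```

{"fn": "arm_command", "kwargs": {"commands": [[[-0.03, 0.024, 0.0], 0.06], [[-0.06, 0.048, 0.01], 0.12], [[-0.09, 0.072, 0.02], 0.18], [[-0.12, 0.096, 0.03], 0.229], [[-0.15, 0.12, 0.04], 0.229], [[-0.18, 0.144, 0.05], 0.229], [[-0.204, 0.164, 0.06], 0.229], [[-0.204, 0.164, 0.06], 0.229]]}}

```text
t: 2.53
tool_pos: [0.5936, 0.1376, 0.3144]
tool_rot: [-2.237, -2.202, 0.006]
force: [0.6, 0.4, -0.2]
grip_width: 0.0853
gripper_force: 0.0
```

```bash
python3 - <<'E'
from fit import *
st()
p=env.read_camera("wrist"); cv2.imwrite("pics/w1.png",p["color"]); np.savez("w1.npz",**p)
C=cloud(p); x,y,z=np.moveaxis(C,-1,0)
print(np.nanmin(C.reshape(-1,3),0),np.nanmax(C.reshape(-1,3),0))
m=(z>.185)&(z<.23)&(x>.45)&(x<.68)
for M,S in blobs(C,m,30): print(rect(C[M]),C[M].mean(0).round(4),np.nanmax(C[M][:,2]),S)
E
```

```text
t 2.53 pos [0.5936 0.1376 0.3144] x [ 0.016  1.    -0.001] y [ 1.    -0.016 -0.005] F [ 0.6  0.4 -0.2] w 0.0853 gf 0.0
[-0.02737036 -1.03746975 -0.75771666] [1.87928129 0.49365692 0.39172626]
(array([591.4, 141.7]), array([29.2, 28.3]), 5.6) [0.5915 0.1439 0.2101] 0.21637560378151327 [ 297  185   36   36 1025]
```

View pics/w1.png

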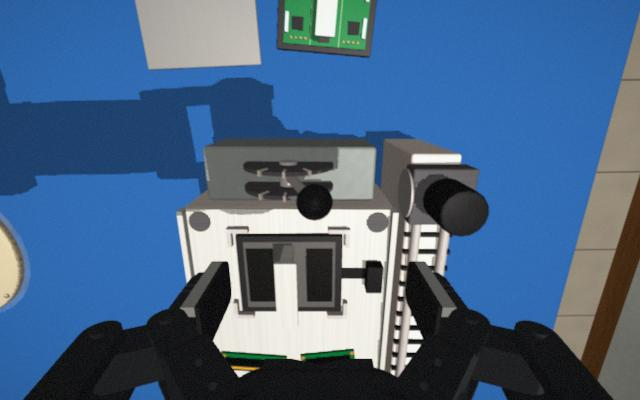

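{"fn": "arm_command", "kwargs": {"commands": [[[0.002, -0.002, 0.03], 0], [[0.002, -0.002, 0.06], 0], [[0.002, -0.002, 0.09], 0], [[0.002, -0.002, 0.11], 0], [[0.002, -0.002, 0.113], 0], [[0.002, -0.002, 0.113], 0], [[0.002, -0.002, 0.113], 0], [[0.002, -0.002, 0.113], 0]]}}

```text
t: 3.25
tool_pos: [0.5891, 0.144, 0.2074]
tool_rot: [2.231, 2.208, 0.004]
force: [0.3, -0.2, 0.4]
grip_width: 0.0856
gripper_force: 0.0
```

{"fn": "arm_command", "kwargs": {"commands": [[[0, 0, 0], 0], [[0, 0, 0], 0], [[0, 0, 0], 0], [[0, 0, 0], 0], [[0, -0.01, 0], 0], [[0, -0.02, 0], 0], [[0, -0.03, 0], 0], [[0, -0.03, 0], 0]], "gripper": 0.42, "force": 20}}

```text
t: 3.92
tool_pos: [0.5576, 0.1442, 0.2058]
tool_rot: [2.233, 2.209, 0.0]
force: [0.0, -0.7, -0.2]
grip_width: 0.0361
gripper_force: 0.0
```

{"fn": "arm_command", "kwargs": {"commands": [[[-0.001, -0.01, 0.0], 0], [[-0.001, -0.02, 0.002], 0], [[-0.002, -0.03, 0.004], 0], [[-0.002, -0.036, 0.006], 0], [[-0.002, -0.039, 0.007], 0], [[-0.002, -0.041, 0.008], 0], [[-0.002, -0.043, 0.008], 0], [[-0.002, -0.043, 0.008], 0]]}}

```text
t: 4.58
tool_pos: [0.5156, 0.1425, 0.1972]
tool_rot: [-2.233, -2.209, 0.0]
force: [0.1, -0.3, -0.1]
grip_width: 0.0359
gripper_force: 0.1
```

```bash
python3 - <<'E'
from fit import *
st()
p=env.read_camera("wrist"); C=cloud(p); x,y,z=np.moveaxis(C,-1,0)
m=(z>.17)&(z<.23)&(x>.45)&(x<.68)&(y>.12)&(y<.16)
for M,S in blobs(C,m,30): print(rect(C[M]),C[M].mean(0).round(4),np.nanmax(C[M][:,2]),S)
p=env.read_camera("scene"); C=cloud(p); x,y,z=np.moveaxis(C,-1,0)
cv2.imwrite("pics/s2.png",cv2.resize(p["color"][130:240,300:420],None,fx=4,fy=4))
E
```

```text
t 4.58 pos [0.5156 0.1425 0.1972] x [ 0.011  1.    -0.   ] y [ 1.    -0.011 -0.   ] F [ 0.1 -0.3 -0.1] w 0.0359 gf 0.1
(array([678.7, 133.3]), array([26.3,  2.8]), 89.2) [0.6788 0.1336 0.1722] 0.17502684367758883 [598 247  19  42 320]
(array([531. , 144.6]), array([52. , 26.2]), -0.3) [0.5283 0.1487 0.2074] 0.22998507236795768 [ 293  248  132   86 5698]
(array([493.1, 147.4]), array([28.8, 18.7]), -42.0) [0.4932 0.1501 0.2116] 0.22997889865341353 [ 211  250   73   84 2421]
(array([472.8, 155.7]), array([10.9,  1.9]), -0.9) [0.4732 0.1556 0.2283] 0.22999418896180746 [180 298  31   8  99]
(array([560.9, 154.9]), array([11.3,  2.4]), -2.3) [0.56   0.1546 0.2283] 0.2299956408434436 [425 298  31   8  99]
```

View pics/s2.png

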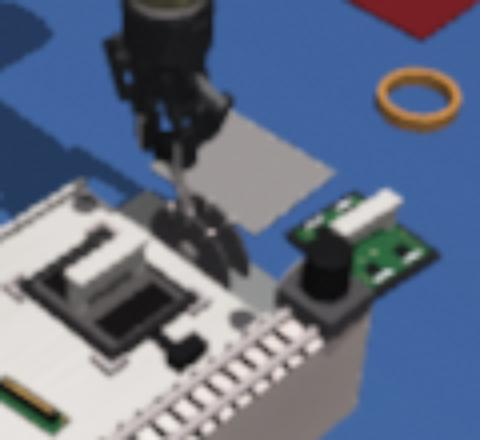

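{"fn": "arm_command", "kwargs": {"commands": [[[0, -0.001, 0.0], 0], [[0, -0.002, 0], 0], [[0, -0.003, 0], 0], [[0, -0.004, 0.0], 0], [[0, -0.005, 0.0], 0], [[0, -0.005, 0.0], 0], [[0, -0.005, 0.0], 0], [[0, -0.005, 0.0], 0]]}}

```text
t: 5.35
tool_pos: [0.5105, 0.1426, 0.1974]
tool_rot: [-2.233, -2.209, 0.0]
force: [-0.1, 0.8, 0.0]
grip_width: 0.0358
gripper_force: 0.0
```

{"fn": "arm_command", "kwargs": {"commands": [[[0, -0.001, 0.0], 0], [[0, -0.002, 0], 0], [[0, -0.003, 0], 0], [[0, -0.003, 0.0], 0], [[0, -0.003, 0.0], 0], [[0, -0.003, 0.0], 0], [[0, -0.003, 0.0], 0], [[0, -0.003, 0.0], 0]]}}

```text
t: 6.02
tool_pos: [0.5085, 0.1426, 0.1973]
tool_rot: [2.233, 2.208, 0.003]
force: [5.8, 0.9, -4.0]
grip_width: 0.0358
gripper_force: 3.2
```

{"fn": "arm_command", "kwargs": {"commands": [[[0, 0.003, 0.0], 0], [[0, 0.003, 0], 0], [[0, 0.003, 0], 0], [[0, 0.003, -0.02], 0], [[0, 0.003, -0.05], 0], [[0, 0.003, -0.08], 0], [[0, 0.003, -0.1], 0], [[0, 0.003, -0.1], 0]], "gripper": 0.65}}

```text
t: 6.68
tool_pos: [0.5114, 0.1427, 0.3017]
tool_rot: [2.23, 2.206, 0.009]
force: [0.3, -0.8, 0.2]
grip_width: 0.0554
gripper_force: 0.0
```

{"fn": "arm_command", "kwargs": {"commands": [[[-0.036, 0.013, 0.0], 0], [[-0.072, 0.026, 0], 0], [[-0.108, 0.039, 0.005], 0], [[-0.144, 0.052, 0.015], 0], [[-0.18, 0.065, 0.02], 0], [[-0.216, 0.078, 0.03], 0], [[-0.252, 0.09, 0.04], 0], [[-0.286, 0.101, 0.05], 0]], "gripper": 0.35}}

```text
t: 7.35
tool_pos: [0.6084, -0.1465, 0.246]
tool_rot: [-2.233, -2.208, 0.001]
force: [1.9, 0.4, -0.7]
grip_width: 0.0299
gripper_force: 0.0
```

```bash
python3 - <<'E'
from fit import *
s,r=st()
p=env.read_camera("wrist"); cv2.imwrite("pics/w3.png",p["color"]);np.savez("w3.npz",**p)
C=cloud(p); L=(C-s["tool_pos"])@r   # tool axes
m=(np.abs(L[...,0])<.03)&(np.abs(L[...,1])<.06)&(L[...,2]>-.05)&(L[...,2]<.05)
q=L[m]; print(len(q), q.min(0).round(4),q.max(0).round(4))
for lo in np.arange(-.05,.04,.005):
    k=q[(q[:,2]>=lo)&(q[:,2]<lo+.005)]
    if len(k): print(round(lo,3),len(k),k.min(0).round(3),k.max(0).round(3))
p=env.read_camera("top"); C=cloud(p); x,y,z=np.moveaxis(C,-1,0)
x,y,z=np.moveaxis(cloud(dict(np.load("w3.npz"))),-1,0); C=np.stack([x,y,z],-1)
for M,S in blobs(C,(x>.45)&(x<.66)&(y<-.06)&(y>-.23)&(z>.129)&(z<.14),60): print("strip",rect(C[M]),C[M].mean(0).round(4))
E
```

```text
t 7.35 pos [ 0.6084 -0.1465  0.246 ] x [0.011 1.    0.   ] y [ 1.    -0.011 -0.001] F [ 1.9  0.4 -0.7] w 0.0299 gf 0.0
15404 [-0.0124 -0.0533 -0.05  ] [0.0183 0.0551 0.0172]
-0.05 2369 [-0.012 -0.053 -0.05 ] [ 0.018  0.055 -0.045]
-0.045 3223 [-0.012 -0.051 -0.045] [ 0.014  0.053 -0.04 ]
-0.04 4101 [-0.012 -0.049 -0.04 ] [ 0.016  0.051 -0.035]
-0.035 1427 [-0.011 -0.048 -0.035] [ 0.015  0.048 -0.03 ]
-0.03 908 [-0.007 -0.043 -0.03 ] [ 0.015  0.046 -0.025]
-0.025 788 [-0.011 -0.032 -0.025] [ 0.013  0.033 -0.02 ]
-0.02 390 [-0.011 -0.027 -0.02 ] [ 0.012  0.029 -0.015]
-0.015 505 [-0.011 -0.028 -0.015] [ 0.013  0.03  -0.01 ]
-0.01 439 [-0.01  -0.027 -0.01 ] [ 0.012  0.029 -0.005]
-0.005 409 [-0.01  -0.027 -0.005] [ 0.012  0.029 -0.   ]
-0.0 367 [-0.01  -0.028  0.   ] [0.012 0.029 0.005]
0.005 321 [-0.01  -0.027  0.005] [0.012 0.029 0.01 ]
0.01 140 [-0.01  -0.024  0.01 ] [0.012 0.027 0.015]
0.015 17 [-0.005 -0.014  0.015] [0.01  0.016 0.017]
strip (array([ 603. , -100.7]), array([57.9,  9.4]), 6.3) [ 0.6032 -0.1004  0.134 ]
strip (array([ 505.7, -103. ]), array([73.5,  9.6]), -5.7) [ 0.5062 -0.1026  0.1339]
strip (array([ 494.6, -172.2]), array([58.4,  9.8]), 9.1) [ 0.4953 -0.1715  0.1337]
strip (array([ 612.7, -185.2]), array([73.1, 10.3]), -6.5) [ 0.6088 -0.1836  0.1336]
```

View pics/w3.png

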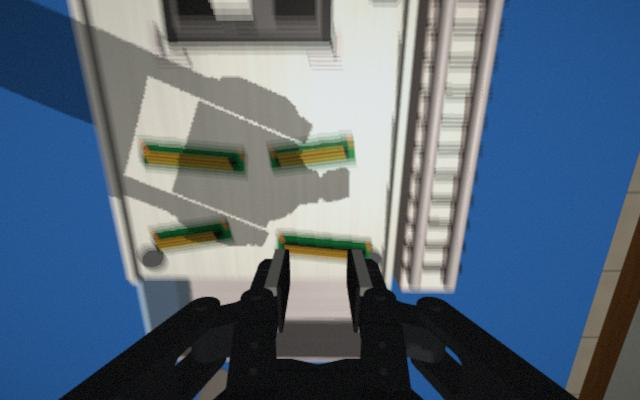

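{"fn": "arm_command", "kwargs": {"commands": [[[0.001, 0.004, 0.03], 0], [[0.001, 0.004, 0.06], 0], [[0.001, 0.004, 0.08], 0], [[0.001, 0.004, 0.094], 0], [[0.001, 0.004, 0.096], 0], [[0.001, 0.004, 0.098], 0], [[0.001, 0.004, 0.098], 0], [[0.001, 0.004, 0.098], 0]]}}

```text
t: 8.12
tool_pos: [0.6128, -0.1435, 0.1505]
tool_rot: [2.232, 2.208, 0.001]
force: [0.2, -0.6, 0.4]
grip_width: 0.0299
gripper_force: 0.0
```

{"fn": "arm_command", "kwargs": {"commands": [[[0.0, 0, 0.004], 0], [[0, 0, 0.007], 0], [[0, 0, 0.007], 0], [[-0.008, 0, 0.007], 0], [[-0.016, 0, 0.007], 0], [[-0.024, 0, 0.007], 0], [[-0.032, 0, 0.007], 0], [[-0.04, 0, 0.007], 0]]}}

```text
t: 8.78
tool_pos: [0.612, -0.1848, 0.1424]
tool_rot: [2.234, 2.208, 0.0]
force: [1.0, 1.1, 0.7]
grip_width: 0.0298
gripper_force: 0.3
```

{"fn": "arm_command", "kwargs": {"commands": [[[-0.009, 0, 0], 0], [[-0.018, 0, 0], 0], [[-0.027, 0, 0], 0], [[-0.036, 0, 0], 0], [[-0.045, 0, 0], 0], [[-0.055, 0, 0], 0], [[-0.065, 0, 0], 0], [[-0.07, 0, 0], 0]]}}

```text
t: 9.45
tool_pos: [0.6111, -0.2552, 0.1422]
tool_rot: [2.234, 2.208, -0.0]
force: [-0.2, 0.1, 0.0]
grip_width: 0.0298
gripper_force: 0.0
```

```bash
cat > strips.py <<'E'
from fit import *
import sys
st()
p=env.read_camera("top"); cv2.imwrite("pics/t_%s.png"%sys.argv[1],cv2.resize(p["color"][130:270,260:480],None,fx=3,fy=3))
C=cloud(p); x,y,z=np.moveaxis(C,-1,0); b=p["color"].astype(int)
for M,S in blobs(C,(x>.45)&(x<.66)&(y<-.06)&(y>-.23)&(z>.129)&(z<.14),30): print("strip",rect(C[M]),C[M].mean(0).round(4))
g=(b[...,1]>b[...,2]+25)&(b[...,1]>b[...,0]+15)&(y<-.2)
for M,S in blobs(C,g,5): print("green",C[M].mean(0).round(3),S)
E
python3 strips.py 1
```

```text
t 9.45 pos [ 0.6111 -0.2552  0.1422] x [ 0.012  1.    -0.   ] y [ 1.    -0.012  0.   ] F [-0.2  0.1  0. ] w 0.0298 gf 0.0
strip (array([ 601.9, -101.3]), array([57. ,  9.7]), 6.2) [ 0.6015 -0.1013  0.1339]
strip (array([ 505. , -103.9]), array([73.1,  9.1]), -5.3) [ 0.5049 -0.1035  0.1339]
green [ 0.81  -0.706  0.111] [ 533   87   73   89 1950]
green [ 0.118 -0.759  0.12 ] [ 570  334   70   66 4136]
```

View pics/t_1.png

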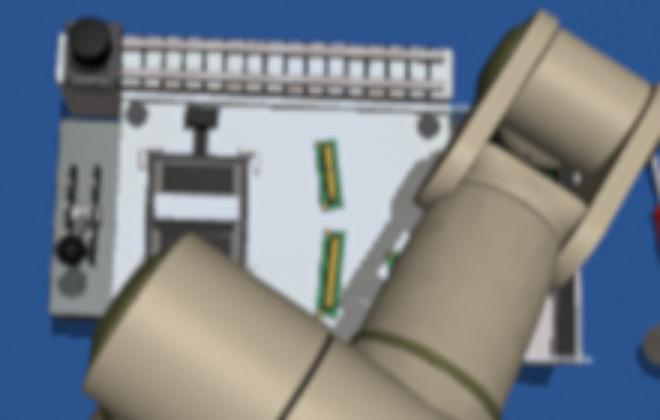

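{"fn": "arm_command", "kwargs": {"commands": [[[0, 0, -0.03], 0], [[0.01, -0.01, -0.05], 0], [[0.035, -0.035, -0.05], 0], [[0.06, -0.06, -0.05], 0], [[0.085, -0.085, -0.05], 0], [[0.11, -0.11, -0.05], 0], [[0.117, -0.117, -0.05], 0], [[0.117, -0.117, -0.045], 0]]}}

```text
t: 10.17
tool_pos: [0.4947, -0.1337, 0.1886]
tool_rot: [2.231, 2.21, 0.001]
force: [0.2, -0.2, 0.0]
grip_width: 0.0298
gripper_force: 0.0
```

{"fn": "arm_command", "kwargs": {"commands": [[[0, 0, 0.015], 0], [[0, 0, 0.03], 0], [[0, 0, 0.038], 0], [[0, 0, 0.038], 0], [[0, 0, 0.038], 0], [[0, 0, 0.038], 0], [[0, 0, 0.038], 0], [[0, 0, 0.038], 0]]}}

```text
t: 10.83
tool_pos: [0.4958, -0.1355, 0.1499]
tool_rot: [2.233, 2.208, 0.001]
force: [-0.3, -0.6, 0.9]
grip_width: 0.0299
gripper_force: 0.0
```

{"fn": "arm_command", "kwargs": {"commands": [[[-0.002, 0, 0.004], 0], [[-0.002, 0, 0.007], 0], [[-0.002, 0, 0.007], 0], [[-0.01, 0, 0.007], 0], [[-0.018, 0, 0.007], 0], [[-0.026, 0, 0.007], 0], [[-0.034, 0, 0.007], 0], [[-0.042, 0, 0.007], 0]]}}

```text
t: 11.5
tool_pos: [0.495, -0.1784, 0.1424]
tool_rot: [2.234, 2.209, 0.0]
force: [-0.6, 0.4, -0.2]
grip_width: 0.03
gripper_force: 0.4
```

{"fn": "arm_command", "kwargs": {"commands": [[[-0.01, 0, 0], 0], [[-0.02, 0, 0], 0], [[-0.03, 0, 0], 0], [[-0.04, 0, 0], 0], [[-0.05, 0, 0], 0], [[-0.06, 0, 0], 0], [[-0.07, 0, 0], 0], [[-0.078, 0, 0], 0]]}}

```text
t: 12.17
tool_pos: [0.4941, -0.2565, 0.1423]
tool_rot: [2.234, 2.209, -0.0]
force: [-0.9, -0.4, -0.3]
grip_width: 0.0301
gripper_force: 0.0
```

{"fn": "arm_command", "kwargs": {"commands": [[[0, 0, -0.03], 0], [[0.02, 0.002, -0.05], 0], [[0.055, 0.004, -0.05], 0], [[0.09, 0.006, -0.05], 0], [[0.125, 0.008, -0.05], 0], [[0.16, 0.009, -0.05], 0], [[0.195, 0.009, -0.05], 0], [[0.196, 0.009, -0.045], 0]]}}

```text
t: 12.83
tool_pos: [0.5052, -0.0549, 0.1882]
tool_rot: [2.228, 2.214, 0.002]
force: [0.4, -0.2, 0.4]
grip_width: 0.0301
gripper_force: 0.0
```

```bash
python3 - <<'E'
from fit import *
st()
p=env.read_camera("scene"); cv2.imwrite("pics/s4.png",cv2.resize(p["color"][160:350,170:400],None,fx=3,fy=3))
C=cloud(p); x,y,z=np.moveaxis(C,-1,0)
for M,S in blobs(C,(x>.45)&(x<.66)&(y<-.08)&(y>-.23)&(z>.129)&(z<.14),20): print("strip",rect(C[M]),C[M].mean(0).round(4))
E
```

```text
t 12.83 pos [ 0.5052 -0.0549  0.1882] x [0.006 1.    0.001] y [ 1.    -0.006  0.001] F [ 0.4 -0.2  0.4] w 0.0301 gf 0.0
strip (array([ 506.9, -108.1]), array([76.4, 10.4]), -4.4) [ 0.5088 -0.108   0.1335]
strip (array([ 604. , -104.5]), array([56.5, 11.2]), 7.7) [ 0.6047 -0.1051  0.133 ]
```

View pics/s4.png

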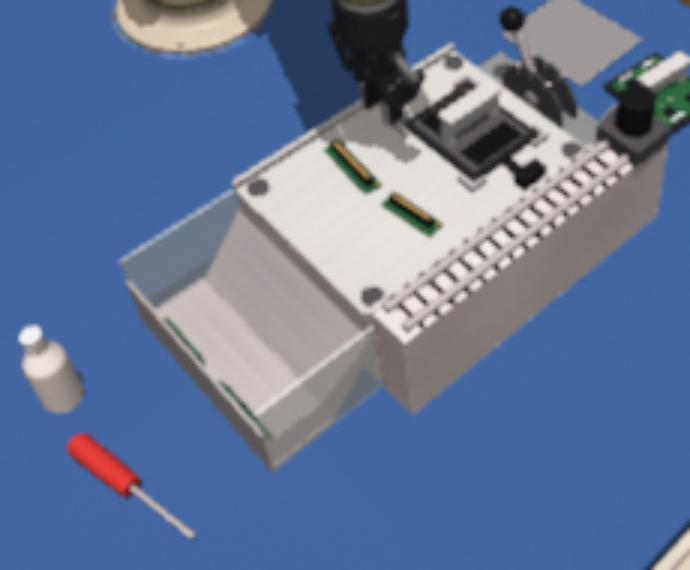

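{"fn": "arm_command", "kwargs": {"commands": [[[-0.005, 0, 0.02], 0], [[-0.005, 0, 0.035], 0], [[-0.005, 0, 0.043], 0], [[-0.005, 0, 0.0455], 0], [[-0.005, 0, 0.0455], 0], [[-0.015, 0, 0.0455], 0], [[-0.025, 0, 0.0455], 0], [[-0.033, 0, 0.0455], 0]]}}

```text
t: 13.55
tool_pos: [0.5053, -0.0939, 0.1426]
tool_rot: [2.233, 2.208, 0.001]
force: [0.5, 0.0, -0.5]
grip_width: 0.0299
gripper_force: 0.3
```

{"fn": "arm_command", "kwargs": {"commands": [[[-0.01, 0, 0], 0], [[-0.02, 0, 0], 0], [[-0.03, 0, 0], 0], [[-0.04, 0, 0], 0], [[-0.05, 0, 0], 0], [[-0.06, 0, 0], 0], [[-0.07, 0, 0], 0], [[-0.08, 0, 0], 0]]}}

```text
t: 14.22
tool_pos: [0.504, -0.1734, 0.1418]
tool_rot: [-2.234, -2.209, 0.0]
force: [-0.4, 1.9, 0.8]
grip_width: 0.0297
gripper_force: 0.4
```

{"fn": "arm_command", "kwargs": {"commands": [[[-0.01, 0, 0], 0], [[-0.02, 0, 0], 0], [[-0.03, 0, 0], 0], [[-0.04, 0, 0], 0], [[-0.05, 0, 0], 0], [[-0.06, 0, 0], 0], [[-0.07, 0, 0], 0], [[-0.085, 0, 0], 0]]}}

```text
t: 14.88
tool_pos: [0.5031, -0.258, 0.1418]
tool_rot: [-2.233, -2.21, -0.0]
force: [0.1, 0.6, -0.1]
grip_width: 0.0298
gripper_force: 0.0
```

{"fn": "arm_command", "kwargs": {"commands": [[[0, 0, -0.03], 0], [[0.018, 0.009, -0.05], 0], [[0.053, 0.026, -0.05], 0], [[0.088, 0.043, -0.05], 0], [[0.123, 0.06, -0.05], 0], [[0.158, 0.077, -0.05], 0], [[0.193, 0.094, -0.05], 0], [[0.198, 0.098, -0.045], 0]]}}

```text
t: 15.55
tool_pos: [0.6054, -0.0563, 0.1875]
tool_rot: [2.228, 2.214, 0.003]
force: [-0.7, 0.1, -0.5]
grip_width: 0.0298
gripper_force: 0.0
```

{"fn": "arm_command", "kwargs": {"commands": [[[0, 0, 0.02], 0], [[0, 0, 0.035], 0], [[0, 0, 0.043], 0], [[0, 0, 0.045], 0], [[0, 0, 0.045], 0], [[-0.01, 0, 0.045], 0], [[-0.02, 0, 0.045], 0], [[-0.03, 0, 0.045], 0]]}}

```text
t: 16.22
tool_pos: [0.6033, -0.092, 0.1427]
tool_rot: [2.233, 2.208, 0.001]
force: [0.8, 1.5, 0.6]
grip_width: 0.0301
gripper_force: 0.3
```

{"fn": "arm_command", "kwargs": {"commands": [[[-0.01, 0, 0], 0], [[-0.02, 0, 0], 0], [[-0.03, 0, 0], 0], [[-0.04, 0, 0], 0], [[-0.05, 0, 0], 0], [[-0.06, 0, 0], 0], [[-0.07, 0, 0], 0], [[-0.08, 0, 0], 0]]}}

```text
t: 16.88
tool_pos: [0.6021, -0.1715, 0.1418]
tool_rot: [-2.234, -2.209, 0.0]
force: [0.2, 0.7, 1.1]
grip_width: 0.0298
gripper_force: 0.4
```

{"fn": "arm_command", "kwargs": {"commands": [[[-0.01, 0, 0], 0], [[-0.02, 0, 0], 0], [[-0.03, 0, 0], 0], [[-0.04, 0, 0], 0], [[-0.05, 0, 0], 0], [[-0.06, 0, 0], 0], [[-0.07, 0, 0], 0], [[-0.085, 0, 0], 0]]}}

```text
t: 17.55
tool_pos: [0.6012, -0.256, 0.1418]
tool_rot: [-2.232, -2.21, -0.0]
force: [-0.4, -0.9, -0.3]
grip_width: 0.0298
gripper_force: 0.0
```

{"fn": "arm_command", "kwargs": {"commands": [[[0, 0, -0.035], 0], [[0.0, 0, -0.07], 0], [[0.036, -0.006, -0.09], 0], [[0.072, -0.012, -0.1], 0], [[0.108, -0.018, -0.11], 0], [[0.144, -0.024, -0.12], 0], [[0.182, -0.03, -0.125], 0], [[0.22, -0.037, -0.13], 0]], "gripper": 0.6}}

```text
t: 18.22
tool_pos: [0.5664, -0.0343, 0.2725]
tool_rot: [2.234, 2.208, 0.001]
force: [0.5, 0.4, -0.4]
grip_width: 0.0513
gripper_force: 0.0
```

{"fn": "arm_command", "kwargs": {"commands": [[[0.03, -0.004, 0], 0], [[0.06, -0.008, 0], 0], [[0.06, -0.008, 0], 0], [[0.06, -0.008, 0], 0], [[0.06, -0.008, 0.0], 0], [[0.06, -0.008, 0], 0], [[0.06, -0.008, 0], 0], [[0.06, -0.008, 0], 0]]}}

```text
t: 18.88
tool_pos: [0.5595, 0.024, 0.2717]
tool_rot: [-2.235, -2.207, 0.0]
force: [0.0, -0.2, 0.4]
grip_width: 0.0511
gripper_force: 0.0
```

```bash
cat > look.py <<'E'
from fit import *
import sys
s,r=st()
p=env.read_camera("scene"); cv2.imwrite("pics/s_%s.png"%sys.argv[1],cv2.resize(p["color"][130:350,170:440],None,fx=2.8,fy=2.8))
Cs=cloud(p)
w=env.read_camera("wrist"); cv2.imwrite("pics/w_%s.png"%sys.argv[1],w["color"])
t=env.read_camera("top")
for n,q in (("top",t),("wrist",w),("scene",p)):
    C=cloud(q); x,y,z=np.moveaxis(C,-1,0)
    d=np.hypot(x-s["tool_pos"][0],y-s["tool_pos"][1])
    for zt in (.051,.171,.054):
        m=(abs(z-zt)<.004)&(x>.33)&(x<.68)&(y>-.05)&(y<.42)
        for M,S in blobs(C,m,30):
            R_=rect(C[M])
            if 60<R_[1][0]<90 and R_[1][1]<32: print(n,"bar",R_,C[M].mean(0).round(4))
E
python3 look.py 5
```

```text
t 18.88 pos [0.5595 0.024  0.2717] x [ 0.012  1.    -0.   ] y [ 1.    -0.012 -0.   ] F [ 0.  -0.2  0.4] w 0.0511 gf 0.0
top bar (array([606.4, 329.1]), array([78.9, 22.6]), 84.5) [0.6061 0.329  0.0509]
top bar (array([606.1, 328.5]), array([77.7, 21.5]), 83.8) [0.6061 0.328  0.0524]
wrist bar (array([559.6,  28.7]), array([78.2, 22. ]), 89.3) [0.5597 0.031  0.171 ]
scene bar (array([608.1, 325.1]), array([79.7, 23.7]), 83.5) [0.6076 0.3247 0.05  ]
scene bar (array([559.2,  25.4]), array([79. , 24.4]), 89.7) [0.5603 0.0237 0.1701]
```

View pics/s_5.png

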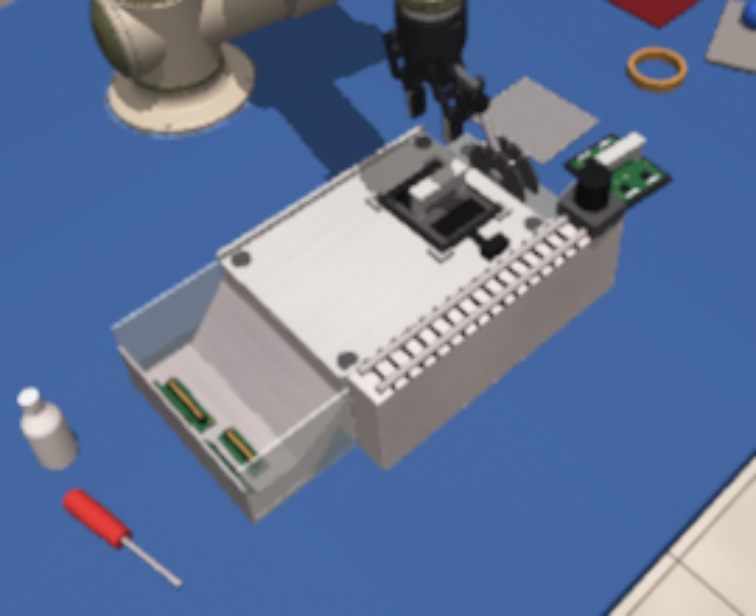

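{"fn": "arm_command", "kwargs": {"commands": [[[0.004, 0, 0.03], 0], [[0.004, 0, 0.06], 0], [[0.004, 0, 0.085], 0], [[0.004, 0, 0.1], 0], [[0.004, 0, 0.11], 0], [[0.004, 0, 0.118], 0], [[0.004, 0, 0.118], 0], [[0.004, 0, 0.118], 0]]}}

```text
t: 19.7
tool_pos: [0.5596, 0.0289, 0.1544]
tool_rot: [2.233, 2.209, 0.001]
force: [1.0, 0.4, -0.5]
grip_width: 0.0512
gripper_force: 0.0
```

{"fn": "arm_command", "kwargs": {"commands": [[[0, 0, 0], 0], [[0, 0, 0], 0], [[0, 0, 0], 0], [[0, 0, 0], 0], [[0, 0, 0], 0], [[0, 0, 0], 0], [[0, 0, 0], 0], [[0, 0, 0], 0]], "gripper": 0, "force": 70}}

```text
t: 20.37
tool_pos: [0.5596, 0.029, 0.1549]
tool_rot: [2.232, 2.208, 0.001]
force: [-2.1, -0.0, 5.2]
grip_width: 0.0204
gripper_force: 68.0
```

{"fn": "arm_command", "kwargs": {"commands": [[[0, 0, 0], 0], [[0, 0, 0], 0], [[0, 0, 0], 0], [[0, 0, 0], 0], [[0, 0, 0], 0], [[0, 0, 0], 0], [[0, 0, 0], 0], [[0, 0, 0], 0]]}}

```text
t: 21.03
tool_pos: [0.5595, 0.0289, 0.1548]
tool_rot: [2.233, 2.208, 0.001]
force: [-1.5, 0.5, 5.0]
grip_width: 0.0204
gripper_force: 68.0
```

```bash
python3 - <<'E'
from fit import *
s,r=st()
p=env.read_camera("wrist"); cv2.imwrite("pics/w6.png",p["color"])
C=cloud(p); L=(C-s["tool_pos"])@r
m=(np.abs(L[...,0])<.03)&(np.abs(L[...,1])<.06)&(L[...,2]>-.05)&(L[...,2]<.05)
q=L[m]
for lo in np.arange(-.05,.04,.005):
    k=q[(q[:,2]>=lo)&(q[:,2]<lo+.005)]
    if len(k): print(round(lo,3),len(k),k.min(0).round(3),k.max(0).round(3))
E
```

```text
t 21.03 pos [0.5595 0.0289 0.1548] x [ 0.011  1.    -0.   ] y [ 1.    -0.011  0.002] F [-1.5  0.5  5. ] w 0.0204 gf 68.0
-0.05 2523 [-0.012 -0.051 -0.05 ] [ 0.018  0.054 -0.045]
-0.045 2815 [-0.012 -0.048 -0.045] [ 0.014  0.05  -0.04 ]
-0.04 4304 [-0.012 -0.046 -0.04 ] [ 0.015  0.048 -0.035]
-0.035 1526 [-0.01  -0.043 -0.035] [ 0.015  0.045 -0.03 ]
-0.03 1048 [-0.008 -0.04  -0.03 ] [ 0.015  0.042 -0.025]
-0.025 649 [-0.01  -0.03  -0.025] [ 0.013  0.031 -0.02 ]
-0.02 6453 [-0.03  -0.023 -0.02 ] [ 0.03   0.025 -0.015]
-0.015 400 [-0.025 -0.023 -0.015] [ 0.03   0.025 -0.01 ]
-0.01 298 [ 0.007 -0.023 -0.01 ] [ 0.012  0.025 -0.005]
-0.005 256 [ 0.007 -0.023 -0.005] [ 0.012  0.025 -0.   ]
-0.0 232 [ 0.007 -0.023  0.   ] [0.012 0.025 0.005]
0.005 171 [ 0.007 -0.023  0.005] [0.012 0.024 0.01 ]
0.01 42 [ 0.007 -0.021  0.01 ] [0.012 0.023 0.014]
0.02 542 [-0.028 -0.05   0.024] [0.03  0.051 0.025]
0.025 12106 [-0.03  -0.059  0.025] [0.03  0.06  0.029]
```

View pics/w6.png

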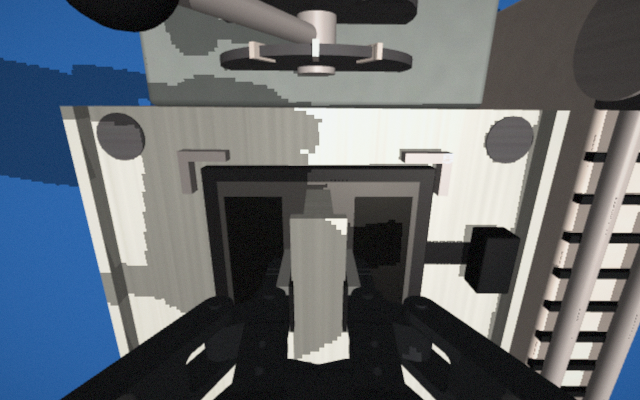

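{"fn": "arm_command", "kwargs": {"commands": [[[0, 0, 0], 0], [[0, 0, 0], 0], [[0, 0, 0], 0], [[0, 0, 0], 0], [[0, 0, 0.002], 0], [[0, 0, 0.004], 0], [[0, 0, 0.005], 0], [[0, 0, 0.005], 0]], "gripper": 0.55}}

```text
t: 21.75
tool_pos: [0.5592, 0.029, 0.1484]
tool_rot: [-2.233, -2.209, 0.001]
force: [-0.6, -0.1, -0.3]
grip_width: 0.0468
gripper_force: 0.0
```

{"fn": "arm_command", "kwargs": {"commands": [[[0, 0, 0], 0], [[0, 0, 0], 0], [[0, 0, 0], 0], [[0, 0, 0], 0], [[0, 0, 0], 0], [[0, 0, 0], 0], [[0, 0, 0], 0], [[0, 0, 0], 0]], "gripper": 0, "force": 70}}

```text
t: 22.42
tool_pos: [0.5594, 0.029, 0.149]
tool_rot: [2.233, 2.209, 0.0]
force: [0.7, 0.6, 2.6]
grip_width: 0.0201
gripper_force: 68.1
```

```bash
python3 - <<'E'
from fit import *
def prof(p,pos,r):
    L=(cloud(p)-pos)@r
    m=(np.abs(L[...,0]-.004)<.012)&(np.abs(L[...,1])<.06)
    q=L[m]
    for lo in np.arange(-.045,.02,.004):
        k=q[(q[:,2]>=lo)&(q[:,2]<lo+.004)]
        a=k[k[:,1]>0][:,1]; b=k[k[:,1]<0][:,1]
        print(round(lo,3),[np.percentile(v,[2,50,98]).round(4).tolist() if len(v)>3 else None for v in (b,a)])
r=np.array([[.011,1,0],[1,-.011,-.001],[0,0,-1.]]).T
r=np.stack([[.011,1,0],[1,-.011,-.001],[0,0,-1.]],1)
prof(dict(np.load("w3.npz")),np.array([0.6084,-0.1465,0.246]),r)
s,r=st(); print(); p=env.read_camera("wrist");prof(p,s["tool_pos"],r)
L=(cloud(p)-s["tool_pos"])@r
for M,S in blobs(L,(abs(cloud(p)[...,2]-.171)<.005),30): print(rect(cloud(p)[M]),L[M].mean(0).round(4))
E
```

```text
-0.045 [[-0.0494, -0.0404, -0.0178], [0.0189, 0.0424, 0.0515]]
-0.041 [[-0.0474, -0.0358, -0.0157], [0.0177, 0.0378, 0.0496]]
-0.037 [[-0.0466, -0.0329, -0.0154], [0.0174, 0.035, 0.0484]]
-0.033 [[-0.0444, -0.0263, -0.0157], [0.0176, 0.0284, 0.0462]]
-0.029 [[-0.0402, -0.0235, -0.0155], [0.0174, 0.0252, 0.0421]]
-0.025 [[-0.0302, -0.0157, -0.014], [0.0159, 0.0175, 0.0319]]
-0.021 [[-0.0203, -0.0152, -0.0139], [0.0158, 0.0171, 0.0219]]
-0.017 [[-0.0271, -0.0166, -0.0139], [0.0158, 0.0187, 0.029]]
-0.013 [[-0.0272, -0.0182, -0.0139], [0.0158, 0.0203, 0.0291]]
-0.009 [[-0.0272, -0.018, -0.0139], [0.0158, 0.0196, 0.029]]
-0.005 [[-0.0272, -0.0185, -0.0139], [0.0158, 0.0204, 0.029]]
-0.001 [[-0.0272, -0.0185, -0.0139], [0.0158, 0.0206, 0.0291]]
0.003 [[-0.027, -0.0185, -0.0139], [0.0158, 0.0201, 0.029]]
0.007 [[-0.0256, -0.0164, -0.0139], [0.0158, 0.0189, 0.0277]]
0.011 [[-0.0206, -0.0141, -0.0139], [0.0157, 0.0159, 0.0217]]
0.015 [[-0.0141, -0.0141, -0.014], [0.0158, 0.0159, 0.016]]
0.019 [None, None]
t 22.42 pos [0.5594 0.029  0.149 ] x [ 0.011  1.    -0.   ] y [ 1.    -0.011  0.   ] F 
[... 686 characters left out ...]
, [0.0143, 0.02, 0.0243]]
-0.001 [[-0.0225, -0.0178, -0.0127], [0.0146, 0.0199, 0.0244]]
0.003 [[-0.0224, -0.0184, -0.0131], [0.0151, 0.0205, 0.0243]]
0.007 [[-0.0217, -0.018, -0.0134], [0.0154, 0.0194, 0.0237]]
0.011 [[-0.0153, -0.0147, -0.0139], [0.0157, 0.0166, 0.0177]]
0.015 [[-0.0466, -0.0336, -0.0186], [0.0201, 0.0365, 0.0487]]
0.019 [[-0.0579, -0.0392, -0.0166], [0.0187, 0.0407, 0.0592]]
(array([527.3, 137.9]), array([11.2,  2.2]), 12.6) [ 0.1087 -0.0331 -0.0212]
(array([559. ,  37.3]), array([66.6, 44.9]), 68.8) [ 0.0105  0.001  -0.022 ]
(array([531.7,  36.8]), array([6.6, 1.4]), 4.2) [ 0.0074 -0.0271 -0.0256]
(array([589. ,  36.3]), array([6.3, 1.6]), -1.6) [ 0.0074  0.0288 -0.0255]
```

{"fn": "arm_command", "kwargs": {"commands": [[[0, 0, 0], 0], [[0, 0, -0.003], 0], [[0, 0, -0.006], 0], [[0, 0, -0.01], 0], [[0, 0, -0.015], 0], [[0, 0, -0.02], 0], [[0, 0, -0.025], 0], [[0, 0, -0.03], 0]], "force": 90}}

```text
t: 23.13
tool_pos: [0.5593, 0.029, 0.1794]
tool_rot: [2.234, 2.209, 0.0]
force: [-0.3, 0.2, -4.7]
grip_width: 0.0194
gripper_force: 88.3
```

```bash
python3 - <<'E'
from fit import *
s,r=st(); p=env.read_camera("wrist"); cv2.imwrite("pics/w7.png",p["color"])
C=cloud(p); L=(C-s["tool_pos"])@r; x,y,z=np.moveaxis(C,-1,0)
k=L[(abs(L[...,1])<.008)&(L[...,0]>-.03)&(L[...,0]<.03)&(L[...,2]<-.012)&(L[...,2]>-.03)]; print("flange top L",np.median(k,0).round(4))
k=C[(abs(abs(L[...,1])-.052)<.005)&(abs(L[...,0]-.02)<.02)&(L[...,2]>.0)]; print("plate z",np.percentile(k[:,2],[5,50,95]).round(4))
E
```

```text
t 23.13 pos [0.5593 0.029  0.1794] x [0.011 1.    0.   ] y [ 1.    -0.011  0.   ] F [-0.3  0.2 -4.7] w 0.0194 gf 88.3
flange top L [ 0.0055 -0.     -0.022 ]
plate z [0.1576 0.1587 0.1598]
```

View pics/w7.png

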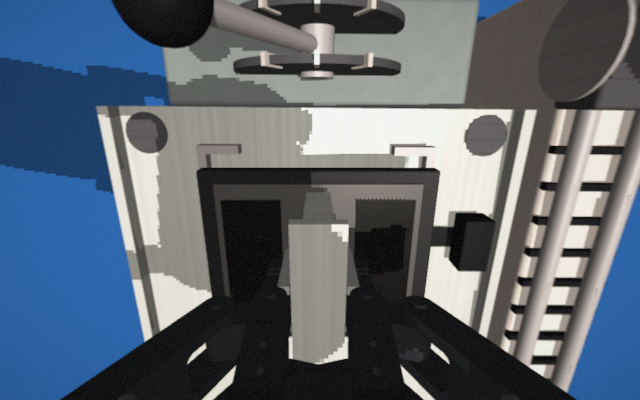

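{"fn": "arm_command", "kwargs": {"commands": [[[0, -0.015, -0.01], 0], [[0, -0.04, -0.01], 0], [[0, -0.065, -0.01], 0], [[0, -0.09, -0.01], 0], [[0, -0.115, -0.01], 0], [[0, -0.14, -0.01], 0], [[0, -0.165, -0.01], 0], [[0, -0.188, -0.01], 0]]}}

```text
t: 23.85
tool_pos: [0.3698, 0.0312, 0.189]
tool_rot: [2.233, 2.209, 0.0]
force: [0.3, 0.1, -3.5]
grip_width: 0.0198
gripper_force: 88.4
```

{"fn": "arm_command", "kwargs": {"commands": [[[0.01, -0.005, 0], 0], [[0.035, -0.008, 0], 0], [[0.065, -0.008, 0], 0], [[0.095, -0.008, 0.01], 0], [[0.125, -0.008, 0.02], 0], [[0.155, -0.008, 0.03], 0], [[0.185, -0.008, 0.04], 0], [[0.21, -0.006, 0.05], 0]]}}

```text
t: 24.52
tool_pos: [0.3674, 0.2434, 0.1386]
tool_rot: [2.233, 2.21, 0.001]
force: [0.5, -0.1, -3.0]
grip_width: 0.0196
gripper_force: 88.5
```

{"fn": "arm_command", "kwargs": {"commands": [[[0.02, 0.012, 0.005], 0], [[0.045, 0.03, 0.015], 0], [[0.07, 0.05, 0.03], 0], [[0.087, 0.068, 0.045], 0], [[0.087, 0.073, 0.06], 0], [[0.087, 0.073, 0.075], 0], [[0.087, 0.073, 0.085], 0], [[0.087, 0.073, 0.09], 0]]}}

```text
t: 25.18
tool_pos: [0.4411, 0.3274, 0.0475]
tool_rot: [-2.233, -2.209, 0.003]
force: [-1.1, -0.4, -3.5]
grip_width: 0.0198
gripper_force: 88.6
```

```bash
python3 - <<'E'
from fit import *
s,r=st(); p=env.read_camera("wrist")
C=cloud(p); L=(C-s["tool_pos"])@r; x,y,z=np.moveaxis(C,-1,0)
k=L[(abs(L[...,1])<.008)&(L[...,0]>-.03)&(L[...,0]<.03)&(L[...,2]<-.005)&(L[...,2]>-.03)]; print("flange top L",np.median(k,0).round(4))
k=C[(abs(abs(L[...,1])-.052)<.005)&(abs(L[...,0]-.02)<.02)&(L[...,2]>.0)]; print("plate z",np.percentile(k[:,2],[5,50,95]).round(4))
b=p["color"].astype(int)
for q in (p,env.read_camera("top")):
  C=cloud(q);x,y,z=np.moveaxis(C,-1,0);b=q["color"].astype(int)
  g=(abs(b[...,0]-b[...,2])<25)&(b[...,1]>70)&(z<.009)&(x>.33)&(x<.56)&(y>.22)&(y<.43)
  k=C[g]; print(len(k), np.percentile(k,[1,99],0).round(3))
E
```

```text
t 25.18 pos [0.4411 0.3274 0.0475] x [ 0.011  1.    -0.001] y [ 1.    -0.011 -0.002] F [-1.1 -0.4 -3.5] w 0.0198 gf 88.6
flange top L [ 0.0054 -0.     -0.022 ]
plate z [0.0257 0.0267 0.0278]
14956 [[0.371 0.289 0.001]
 [0.557 0.397 0.009]]
333 [[ 0.371  0.265 -0.002]
 [ 0.556  0.393  0.008]]
```

{"fn": "arm_command", "kwargs": {"commands": [[[0.002, 0.001, 0.004], 0], [[0.002, 0.001, 0.008], 0], [[0.002, 0.001, 0.011], 0], [[0.002, 0.001, 0.013], 0], [[0.002, 0.001, 0.0145], 0], [[0.002, 0.001, 0.0155], 0], [[0.002, 0.001, 0.0155], 0], [[0.002, 0.001, 0.0155], 0]]}}

```text
t: 25.95
tool_pos: [0.4426, 0.3293, 0.0334]
tool_rot: [2.234, 2.209, 0.0]
force: [-0.2, 0.1, -4.6]
grip_width: 0.0197
gripper_force: 88.6
```

{"fn": "arm_command", "kwargs": {"commands": [[[0, 0, 0.0005], 0], [[0, 0, 0.001], 0], [[0, 0, 0.0015], 0], [[0, 0, 0.002], 0], [[0, 0, 0.002], 0], [[0, 0, 0.002], 0], [[0, 0, 0.002], 0], [[0, 0, 0.002], 0]]}}

```text
t: 26.62
tool_pos: [0.4426, 0.3293, 0.032]
tool_rot: [2.233, 2.209, 0.001]
force: [-2.5, -1.1, 5.5]
grip_width: 0.02
gripper_force: 87.8
```

{"fn": "arm_command", "kwargs": {"commands": [[[0, 0, 0], 0], [[0, 0, 0], 0], [[0, 0, 0], 0], [[0, 0, 0], 0], [[0, 0, 0], 0], [[0, 0, 0], 0], [[0, 0, 0], 0], [[0, 0, 0], 0]], "gripper": 0.6}}

```text
t: 27.28
tool_pos: [0.4426, 0.3293, 0.0313]
tool_rot: [-2.234, -2.209, 0.0]
force: [0.2, -0.2, -0.0]
grip_width: 0.0512
gripper_force: 0.0
```

{"fn": "arm_command", "kwargs": {"commands": [[[0, 0, -0.03], 0], [[0, 0, -0.06], 0], [[0, 0.01, -0.1], 0], [[0, 0.035, -0.13], 0], [[0, 0.07, -0.15], 0], [[0, 0.105, -0.16], 0], [[0, 0.13, -0.16], 0], [[0, 0.13, -0.16], 0]]}}

```text
t: 27.95
tool_pos: [0.5765, 0.3269, 0.1911]
tool_rot: [2.235, 2.205, 0.003]
force: [0.0, 0.6, -0.8]
grip_width: 0.0514
gripper_force: 0.0
```

```bash
sed -i 's/"pics\/w_%s.png"%sys.argv\[1\],w\["color"\]/"pics\/w_%s.png"%sys.argv[1],w["color"]); np.savez("w_%s.npz"%sys.argv[1],**w/' look.py; python3 look.py 8
```

```text
t 27.95 pos [0.5765 0.3269 0.1911] x [0.013 1.    0.   ] y [ 1.    -0.013  0.003] F [ 0.   0.6 -0.8] w 0.0514 gf 0.0
wrist bar (array([607.2, 329.8]), array([78.5, 22.3]), 84.5) [0.6072 0.3319 0.0511]
wrist bar (array([443.8, 328.7]), array([78.5, 23.3]), 89.5) [0.4446 0.331  0.0536]
wrist bar (array([607.2, 329.8]), array([78.5, 22.3]), 84.5) [0.6073 0.3315 0.0512]
wrist bar (array([443.8, 328.7]), array([78.5, 23.3]), 89.5) [0.4443 0.3307 0.0539]
scene bar (array([442. , 323.9]), array([79.5, 27. ]), 88.9) [0.4437 0.3235 0.0519]
scene bar (array([608.3, 325.1]), array([77.8, 23.8]), 85.8) [0.6076 0.3242 0.0502]
scene bar (array([443.8, 323. ]), array([80.4, 23.8]), 89.8) [0.4447 0.322  0.0532]
```

View pics/w_8.png

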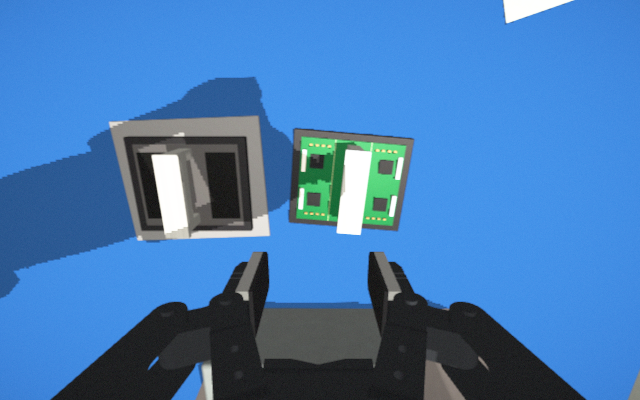

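```bash
python3 - <<'E'
from fit import *
p=dict(np.load("w_8.npz")); C=cloud(p); x,y,z=np.moveaxis(C,-1,0)
c=np.array([.607,.3297]); a=np.radians(-5.5); u=np.array([np.cos(a),np.sin(a)]); v=np.array([-u[1],u[0]])
X=(C[...,:2]-c)@u; Y=(C[...,:2]-c)@v
for s in (-1,1):
    m=(X*s>.013)&(X*s<.04)&(abs(Y)<.02); print("comp z",np.percentile(z[m],[50,95,99.5]).round(4), "wide",np.percentile(z[(X*s>.014)&(X*s<.06)&(abs(Y)<.05)],99.5).round(4))
p=dict(np.load("w1.npz")); C=cloud(p); x,y,z=np.moveaxis(C,-1,0); b=p["color"].astype(int).min(-1)
m=(abs(z-.128)<.003)&(b>90)&(x>.47)&(x<.65)&(y>-.06)&(y<.12)
for M,S in blobs(C,m,6): print(rect(C[M]),C[M].min(0).round(4),C[M].max(0).round(4),S)
m=(abs(z-.128)<.003)&(b<70)&(abs(x-.56)<.075)&(abs(y-.03)<.07)
for M,S in blobs(C,m,200): print("plate",rect(C[M]),S)
E
```

```text
comp z [0.2539 0.2635 0.2666] wide 0.2665
comp z [0.241  0.2586 0.2606] wide 0.2605
(array([502.5,  76.7]), array([24.2, 22.3]), -0.8) [0.4903 0.0656 0.125 ] [0.5148 0.0878 0.1299] [226 229  22  19 183]
(array([616.8,  73.9]), array([23.8, 22.4]), -89.4) [0.6055 0.0621 0.125 ] [0.6281 0.0858 0.1296] [329 229  21  20 182]
(array([620. ,  73.2]), array([5.8, 0.1]), -89.2) [0.62   0.0703 0.1263] [0.6201 0.0761 0.128 ] [342 237   1   6   6]
(array([500.6,  68.8]), array([9.1, 0.6]), 86.3) [0.5    0.0643 0.1261] [0.5011 0.0733 0.1286] [236 241   1   8   8]
(array([525.1,  68.4]), array([32.9,  6.7]), 0.6) [0.5086 0.0649 0.1272] [0.5415 0.0717 0.1301] [243 243  30   6 142]
(array([585.9,  28.8]), array([86. , 50.4]), -89.9) [ 0.5606 -0.0142  0.1266] [0.6111 0.0718 0.131 ] [289 242  46  65 993]
(array([508.9,  57.7]), array([9.4, 0.8]), 89.8) [0.5085 0.053  0.1274] [0.5093 0.0624 0.1292] [244 250   2   8   8]
(array([500.5,  55.9]), array([7.8, 0.2]), 85.4) [0.5001 0.052  0.1274] [0.5009 0.0598 0.1285] [237 252   1   7   7]
(array([508.8,  32.8]), array([35.5,  1.5]), 89.9) [0.508  0.0151 0
[... 1417 characters left out ...]
[ 0.6025 -0.034   0.1252] [ 0.6267 -0.0104  0.1302] [327 302  21  18 145]
(array([499.8, -14.2]), array([8.7, 0.4]), 82.6) [ 0.4992 -0.0185  0.1271] [ 0.5003 -0.0098  0.1295] [242 304   1   7   7]
(array([527.8, -20.2]), array([25.7,  1.7]), -1.9) [ 0.5149 -0.0213  0.1269] [ 0.5407 -0.019   0.1296] [255 311  22   1  22]
(array([584.4, -20.9]), array([34.1,  1.9]), -2.3) [ 0.5673 -0.0218  0.1272] [ 0.6014 -0.0192  0.1294] [298 310  29   2  30]
plate (array([559.9,  29. ]), array([118.7, 100.6]), -0.8) [ 236  235  106   77 1604]
plate (array([535.6,  32. ]), array([76. , 51.1]), 89.1) [ 245  244   46   58 1517]
plate (array([593.3,  28.2]), array([70.2, 29.8]), 88.9) [ 306  249   27   53 1356]
```

```bash
python3 - <<'E'
from fit import *
p=dict(np.load("w_8.npz")); C=cloud(p); x,y,z=np.moveaxis(C,-1,0)
c=np.array([.607,.3297]); a=np.radians(-5.5); u=np.array([np.cos(a),np.sin(a)]); v=np.array([-u[1],u[0]])
X=(C[...,:2]-c)@u; Y=(C[...,:2]-c)@v
for s in (-1,1):
  for r0,r1 in ((.013,.025),(.025,.04),(.04,.058)):
    m=(X*s>r0)&(X*s<r1)&(abs(Y)<.022)&(z<.06); print(s,r0,m.sum(),"z",np.percentile(z[m],[50,90,99]).round(4))
E
```

```text
-1 0.013 483 z [0.0104 0.0113 0.0121]
-1 0.025 612 z [0.0107 0.0127 0.0137]
-1 0.04 721 z [0.0101 0.0136 0.0149]
1 0.013 248 z [0.0103 0.0111 0.012 ]
1 0.025 605 z [0.0108 0.0128 0.0135]
1 0.04 680 z [0.0102 0.0139 0.015 ]
```

{"fn": "arm_command", "kwargs": {"commands": [[[0.003, 0.03, 0.0], 0.083], [[0.003, 0.03, 0.03], 0.083], [[0.003, 0.03, 0.06], 0.083], [[0.003, 0.03, 0.09], 0.083], [[0.003, 0.03, 0.1], 0.083], [[0.003, 0.03, 0.1], 0.083], [[0.003, 0.03, 0.1], 0.083], [[0.003, 0.03, 0.1], 0.083]]}}

```text
t: 28.77
tool_pos: [0.6032, 0.3311, 0.0938]
tool_rot: [2.322, 2.114, 0.005]
force: [-0.1, 0.5, 0.8]
grip_width: 0.0514
gripper_force: 0.0
```

```bash
python3 look.py 9
```

```text
t 28.77 pos [0.6032 0.3311 0.0938] x [0.093 0.996 0.001] y [ 0.996 -0.093  0.003] F [-0.1  0.5  0.8] w 0.0514 gf 0.0
wrist bar (array([607.3, 330. ]), array([79.2, 22.1]), 84.4) [0.6076 0.3333 0.051 ]
wrist bar (array([443.7, 329.1]), array([78.8, 25.1]), 89.4) [0.4454 0.3321 0.0534]
wrist bar (array([607.3, 330.3]), array([78.3, 22. ]), 84.4) [0.6075 0.3326 0.0511]
wrist bar (array([443.7, 329.1]), array([78.7, 25. ]), 89.4) [0.4451 0.3319 0.0537]
scene bar (array([442.8, 322. ]), array([78.5, 26. ]), 88.8) [0.4435 0.3193 0.0519]
scene bar (array([607. , 323.3]), array([72.7, 24.4]), 84.5) [0.607  0.3196 0.0501]
scene bar (array([443.5, 322.9]), array([76.7, 24.4]), 89.0) [0.4439 0.3229 0.0534]
```

{"fn": "arm_command", "kwargs": {"commands": [[[-0.001, 0.004, 0.01], 0], [[-0.001, 0.004, 0.025], 0], [[-0.001, 0.004, 0.04], 0], [[-0.001, 0.004, 0.05], 0], [[-0.001, 0.004, 0.057], 0], [[-0.001, 0.004, 0.06], 0], [[-0.001, 0.004, 0.06], 0], [[-0.001, 0.004, 0.06], 0]]}}

```text
t: 29.58
tool_pos: [0.6068, 0.3293, 0.0318]
tool_rot: [2.323, 2.114, 0.001]
force: [0.9, 0.1, 0.5]
grip_width: 0.0509
gripper_force: 0.0
```

{"fn": "arm_command", "kwargs": {"commands": [[[0, 0, 0], 0], [[0, 0, 0], 0], [[0, 0, 0], 0], [[0, 0, 0], 0], [[0, 0, 0], 0], [[0, 0, 0], 0], [[0, 0, 0], 0], [[0, 0, 0], 0]], "gripper": 0, "force": 90}}

```text
t: 30.25
tool_pos: [0.6067, 0.3293, 0.0322]
tool_rot: [2.323, 2.114, 0.002]
force: [-1.4, -0.5, 5.3]
grip_width: 0.0201
gripper_force: 87.6
```

{"fn": "arm_command", "kwargs": {"commands": [[[0, 0, -0.003], 0], [[0, 0, -0.006], 0], [[0, 0, -0.01], 0], [[0, 0, -0.015], 0], [[0, 0, -0.02], 0], [[0, 0, -0.025], 0], [[0, 0, -0.03], 0], [[0, 0, -0.03], 0]]}}

```text
t: 30.92
tool_pos: [0.607, 0.3294, 0.0628]
tool_rot: [2.323, 2.114, 0.003]
force: [0.2, -0.1, -2.8]
grip_width: 0.02
gripper_force: 87.9
```

{"fn": "arm_command", "kwargs": {"commands": [[[0, 0, -0.025], 0], [[0, 0, -0.05], 0], [[0, 0, -0.075], 0], [[0, 0, -0.1], 0], [[0, 0, -0.13], 0], [[0, 0, -0.16], -0.03], [[0, 0, -0.185], -0.06], [[0, 0, -0.2], -0.07]]}}

```text
t: 31.58
tool_pos: [0.6067, 0.3293, 0.2649]
tool_rot: [2.245, 2.195, 0.006]
force: [0.0, 0.4, -3.3]
grip_width: 0.0205
gripper_force: 88.3
```

```bash
cat > held.py <<'E'
from fit import *
s,r=st(); p=env.read_camera("wrist")
C=cloud(p); L=(C-s["tool_pos"])@r; z=C[...,2]
k=L[(abs(L[...,1])<.008)&(L[...,0]>-.03)&(L[...,0]<.03)&(L[...,2]<.015)&(L[...,2]>-.03)]; print("flange top L",np.median(k,0).round(4))
for sg in (-1,1):
    k=L[(abs(L[...,1]*sg-.056)<.003)&(abs(L[...,0]-.02)<.02)&(L[...,2]>.0)]; print("plate L z",np.percentile(k[:,2],[5,50,95]).round(4))
m=(abs(L[...,2]+.022)<.006)&(abs(L[...,1])<.016)&(abs(L[...,0])<.05)
for M,S in blobs(L,m,200): print("flange in tool",rect(L[M]))
m=(abs(L[...,2]-.021)<.006)&(abs(L[...,0])<.07)&(abs(L[...,1])<.08)
print("plate ext L",np.percentile(L[m],[1,99],0).round(4))
E
python3 held.py
```

```text
t 31.58 pos [0.6067 0.3293 0.2649] x [0.022 1.    0.001] y [ 1.    -0.022  0.004] F [ 0.   0.4 -3.3] w 0.0205 gf 88.3
flange top L [ 0.004  -0.     -0.0188]
plate L z [0.0235 0.0245 0.265 ]
plate L z [0.023  0.0241 0.2654]
flange in tool (array([6.1, 0.9]), array([70.7, 31.5]), -8.1)
plate ext L [[-0.0223 -0.0576  0.0177]
 [ 0.0507  0.0598  0.0257]]
```

{"fn": "arm_command", "kwargs": {"commands": [[[-0.015, 0, 0], 0], [[-0.035, 0, 0], 0], [[-0.058, 0, 0], 0], [[-0.081, -0.003, 0], 0], [[-0.104, -0.006, 0], 0], [[-0.127, -0.01, 0], 0], [[-0.15, -0.014, 0], 0], [[-0.173, -0.018, 0], 0]]}}

```text
t: 32.3
tool_pos: [0.5837, 0.1556, 0.2603]
tool_rot: [-2.248, -2.194, 0.002]
force: [0.5, 0.2, -4.3]
grip_width: 0.0205
gripper_force: 88.3
```

{"fn": "arm_command", "kwargs": {"commands": [[[-0.023, -0.004, 0], 0], [[-0.046, -0.009, 0], 0], [[-0.069, -0.014, 0], 0], [[-0.092, -0.018, 0], 0], [[-0.11, -0.021, 0], 0], [[-0.122, -0.023, 0], 0], [[-0.129, -0.024, 0], 0], [[-0.129, -0.024, 0], 0]]}}

```text
t: 32.97
tool_pos: [0.5571, 0.0274, 0.261]
tool_rot: [-2.249, -2.193, 0.001]
force: [-0.0, -0.3, -3.4]
grip_width: 0.0206
gripper_force: 88.3
```

```bash
python3 held.py
```

```text
t 32.97 pos [0.5571 0.0274 0.261 ] x [ 0.025  1.    -0.   ] y [ 1.    -0.025 -0.001] F [-0.  -0.3 -3.4] w 0.0206 gf 88.3
flange top L [ 0.0039 -0.     -0.0188]
plate L z [0.0234 0.0245 0.1411]
plate L z [0.0231 0.0241 0.1407]
flange in tool (array([5.6, 0.1]), array([69.8, 31.9]), -0.7)
plate ext L [[-0.0223 -0.0576  0.0177]
 [ 0.0507  0.0598  0.0256]]
```

{"fn": "arm_command", "kwargs": {"commands": [[[0, 0, 0.015], 0], [[0, 0, 0.035], 0], [[0, 0, 0.055], 0], [[0, 0, 0.07], 0], [[0, 0, 0.08], 0], [[0, 0, 0.087], 0], [[0, 0, 0.089], 0], [[0, 0, 0.089], 0]]}}

```text
t: 33.68
tool_pos: [0.5575, 0.0286, 0.1724]
tool_rot: [-2.247, -2.195, -0.0]
force: [-1.1, 0.6, -3.9]
grip_width: 0.0204
gripper_force: 88.3
```

```bash
python3 - <<'E'
from fit import *
s,r=st(); p=env.read_camera("wrist"); cv2.imwrite("pics/w10.png",p["color"])
C=cloud(p); x,y,z=np.moveaxis(C,-1,0); L=(C-s["tool_pos"])@r
b=p["color"].astype(int).min(-1)
for M,S in blobs(C,(abs(z-.1275)<.003)&(y>.05)&(y<.1)&(x>.48)&(x<.64),20): print("angle",rect(C[M]),C[M].min(0).round(4),C[M].max(0).round(4))
m=(abs(L[...,2]-.0243)<.004)&(abs(L[...,0])<.07)&(abs(L[...,1])<.08)
print("plate",np.percentile(C[m],[1,99],0).round(4))
E
```

```text
t 33.68 pos [0.5575 0.0286 0.1724] x [0.024 1.    0.   ] y [ 1.    -0.024  0.   ] F [-1.1  0.6 -3.9] w 0.0204 gf 88.3
angle (array([502.6,  76.8]), array([24.7, 22.1]), -0.3) [0.4902 0.0659 0.1245] [0.515  0.0879 0.1297]
angle (array([616.7,  74.7]), array([24.9, 21.9]), -1.4) [0.6045 0.0635 0.1246] [0.6292 0.0858 0.1303]
plate [[0.5001 0.0067 0.146 ]
 [0.6177 0.0798 0.1519]]
```

View pics/w10.png

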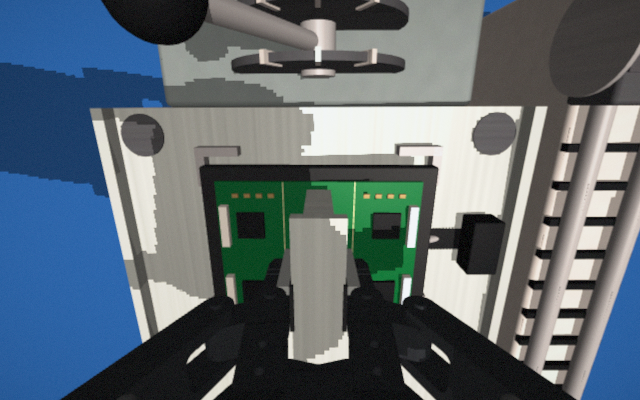

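{"fn": "arm_command", "kwargs": {"commands": [[[0, 0.001, 0.003], 0], [[0, 0.001, 0.006], 0], [[0, 0.001, 0.009], 0], [[0, 0.001, 0.012], 0], [[0, 0.001, 0.0145], 0], [[0, 0.001, 0.0165], 0], [[0, 0.001, 0.018], 0], [[0, 0.001, 0.018], 0]]}}

```text
t: 34.4
tool_pos: [0.5582, 0.0282, 0.154]
tool_rot: [-2.248, -2.194, 0.0]
force: [0.1, -0.3, -2.4]
grip_width: 0.0202
gripper_force: 88.4
```

{"fn": "arm_command", "kwargs": {"commands": [[[0, 0, 0.0005], 0], [[0, 0, 0.001], 0], [[0, 0, 0.0015], 0], [[0, 0, 0.002], 0], [[0, 0, 0.0025], 0], [[0, 0, 0.0025], 0], [[0, 0, 0.0025], 0], [[0, 0, 0.0025], 0]]}}

```text
t: 35.07
tool_pos: [0.5584, 0.0282, 0.1522]
tool_rot: [2.247, 2.194, 0.001]
force: [-0.8, -0.8, 2.4]
grip_width: 0.0201
gripper_force: 88.7
```

```bash
python3 held.py
```

```text
t 35.07 pos [0.5584 0.0282 0.1522] x [ 0.024  1.    -0.   ] y [ 1.    -0.024  0.001] F [-0.8 -0.8  2.4] w 0.0201 gf 88.7
flange top L [ 0.0039 -0.     -0.0189]
plate L z [0.0232 0.0242 0.0251]
plate L z [0.0231 0.0241 0.0251]
flange in tool (array([6.2, 0.9]), array([70.4, 31.6]), -8.2)
plate ext L [[-0.0222 -0.0663  0.0177]
 [ 0.0577  0.0663  0.0258]]
```

{"fn": "arm_command", "kwargs": {"commands": [[[0, 0, 0], 0], [[0, 0, 0], 0], [[0, 0, 0], 0], [[0, 0, 0], 0], [[0, 0, 0], 0], [[0, 0, 0], 0], [[0, 0, 0], 0], [[0, 0, 0], 0]], "gripper": 0.6}}

```text
t: 35.78
tool_pos: [0.5583, 0.0282, 0.1518]
tool_rot: [2.248, 2.195, -0.0]
force: [-0.4, -0.5, -0.1]
grip_width: 0.0515
gripper_force: 0.0
```

{"fn": "arm_command", "kwargs": {"commands": [[[0, 0, -0.02], 0], [[0, 0, -0.045], 0], [[0, 0, -0.07], 0], [[0, 0, -0.1], 0], [[0, 0, -0.13], 0], [[0, 0, -0.15], 0], [[0, 0, -0.15], 0], [[0, 0, -0.15], 0]]}}

```text
t: 36.45
tool_pos: [0.5584, 0.0283, 0.3025]
tool_rot: [2.247, 2.194, 0.002]
force: [0.6, 0.3, -0.2]
grip_width: 0.0513
gripper_force: 0.0
```

```bash
python3 - <<'E'
from fit import *
s,r=st(); p=env.read_camera("wrist"); cv2.imwrite("pics/w11.png",p["color"])
C=cloud(p); x,y,z=np.moveaxis(C,-1,0)
for sx in (-1,1):
  for sy in (-1,1):
    m=(abs((x-.559)*sx-.056)<.003)&(abs((y-.0275)*sy-.03)<.012)&(z<.15); print(sx,sy,m.sum(),"plate z",np.median(z[m]).round(4) if m.any() else 0)
for M,S in blobs(C,(abs(z-.1275)<.004)&(abs(x-.56)<.085)&(abs(y-.03)<.08),20): print(rect(C[M]),S[4])
print("bar",[ (rect(C[M])) for M,S in blobs(C,abs(z-.171)<.004,100)])
m=(z>.185)&(z<.23)&(x>.45)&(x<.68)&(y>.1)&(y<.18)
for M,S in blobs(C,m,30): print("knob",rect(C[M]),C[M].mean(0).round(4),np.nanmax(C[M][:,2]),S)
E
```

```text
t 36.45 pos [0.5584 0.0283 0.3025] x [ 0.024  1.    -0.   ] y [ 1.    -0.024  0.002] F [ 0.6  0.3 -0.2] w 0.0513 gf 0.0
-1 -1 123 plate z 0.128
-1 1 141 plate z 0.1281
1 -1 123 plate z 0.1282
1 1 139 plate z 0.1283
(array([502.4,  76.4]), array([24.3, 22.2]), -1.0) 261
(array([616.3,  74.1]), array([24.2, 21.5]), -1.6) 238
(array([559.4,  28.5]), array([120.3, 100.4]), -1.4) 7872
(array([500.6, -19.2]), array([24. , 22.5]), -0.5) 220
(array([614.6, -21.9]), array([24.8, 22.8]), 0.1) 226
bar [(array([708.5, 132.7]), array([61.6, 53.3]), -1.4), (array([559.4,  29. ]), array([77.9, 21.9]), 88.3)]
knob (array([513.3, 142.1]), array([29.2, 28.9]), 25.5) [0.5147 0.1413 0.2028] 0.20918820249149503 [ 225   31   44   48 1633]
```

View pics/w11.png

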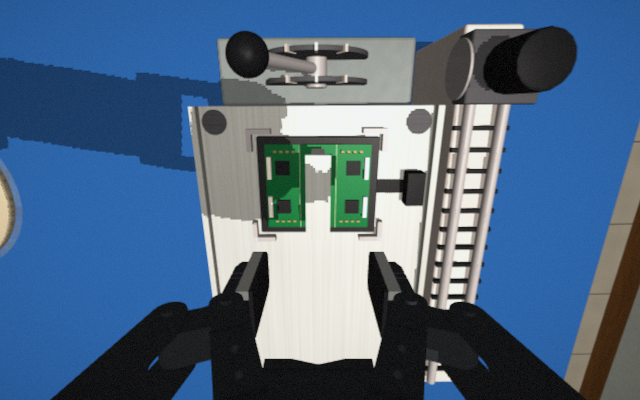

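{"fn": "arm_command", "kwargs": {"commands": [[[0.025, -0.011, 0], 0], [[0.055, -0.023, 0], 0], [[0.085, -0.036, 0], 0], [[0.105, -0.045, 0], 0], [[0.112, -0.048, 0.01], 0], [[0.112, -0.048, 0.02], 0], [[0.112, -0.048, 0.03], 0], [[0.112, -0.048, 0.03], 0]]}}

```text
t: 37.17
tool_pos: [0.5118, 0.1415, 0.2687]
tool_rot: [-2.245, -2.192, 0.007]
force: [0.0, 0.9, -0.1]
grip_width: 0.0516
gripper_force: 0.0
```

{"fn": "arm_command", "kwargs": {"commands": [[[0, 0, 0.01], 0], [[0, 0, 0.025], 0], [[0, 0, 0.045], 0], [[0, 0, 0.06], 0], [[0, 0, 0.07], 0], [[0, 0, 0.076], 0], [[0, 0, 0.078], 0], [[0, 0, 0.078], 0]]}}

```text
t: 37.83
tool_pos: [0.513, 0.1413, 0.1936]
tool_rot: [-2.248, -2.194, 0.001]
force: [0.2, -0.0, 0.6]
grip_width: 0.0508
gripper_force: 0.0
```

{"fn": "arm_command", "kwargs": {"commands": [[[0, 0, 0], 0], [[0, 0, 0], 0], [[0, 0, 0], 0], [[0, 0, 0], 0], [[0, 0.005, 0], 0], [[0, 0.01, -0.003], 0], [[0, 0.018, -0.005], 0], [[0, 0.025, -0.007], 0]], "gripper": 0.42, "force": 20}}

```text
t: 38.5
tool_pos: [0.5389, 0.1407, 0.2013]
tool_rot: [2.248, 2.194, 0.001]
force: [-2.7, 0.4, 1.8]
grip_width: 0.0364
gripper_force: 1.0
```

Now to x 0.5612, then close gently to centre the knob.

{"fn": "arm_command", "kwargs": {"commands": [[[0, 0.005, -0.001], 0], [[0, 0.01, -0.002], 0], [[0, 0.015, -0.003], 0], [[0, 0.019, -0.003], 0], [[0, 0.022, -0.003], 0], [[0, 0.022, -0.003], 0], [[0, 0.022, -0.003], 0], [[0, 0.022, -0.003], 0]]}}

```text
t: 39.17
tool_pos: [0.5599, 0.1403, 0.2037]
tool_rot: [2.248, 2.195, -0.0]
force: [-0.8, -0.5, -0.8]
grip_width: 0.036
gripper_force: 0.0
```

{"fn": "arm_command", "kwargs": {"commands": [[[0, 0, 0], 0], [[0, 0, 0], 0], [[0, 0, 0], 0], [[0, 0, 0], 0], [[0, 0, 0], 0], [[0, 0, 0], 0], [[0, 0, 0], 0], [[0, 0, 0], 0]], "gripper": 0.3}}

```text
t: 39.83
tool_pos: [0.5599, 0.1403, 0.2039]
tool_rot: [-2.248, -2.195, 0.0]
force: [-2.7, -0.8, 1.9]
grip_width: 0.0286
gripper_force: 19.8
```

{"fn": "arm_command", "kwargs": {"commands": [[[0, 0, 0], 0], [[0, 0, 0], 0], [[0, 0, 0], 0], [[0, 0, 0], 0], [[0, 0, -0.03], 0], [[0, 0, -0.06], 0], [[0, 0, -0.09], 0], [[0, 0, -0.1], 0]], "gripper": 0.6}}

```text
t: 40.5
tool_pos: [0.5608, 0.1403, 0.3084]
tool_rot: [2.244, 2.191, 0.008]
force: [0.6, 0.2, 0.5]
grip_width: 0.0508
gripper_force: 0.0
```

```bash
cat > knob.py <<'E'
from fit import *
s,r=st()
for n in ("wrist","top","scene"):
    p=env.read_camera(n); C=cloud(p); x,y,z=np.moveaxis(C,-1,0)
    if n=="wrist": cv2.imwrite("pics/w12.png",p["color"])
    if n=="scene": cv2.imwrite("pics/s12.png",cv2.resize(p["color"][130:350,170:440],None,fx=2.8,fy=2.8))
    m=(z>.195)&(z<.23)&(x>.45)&(x<.66)&(y>.1)&(y<.18)
    for M,S in blobs(C,m,20): print(n,"knob",rect(C[M]),np.nanmax(C[M][:,2]))
    m=(z>.143)&(z<.153)&(x>.5)&(x<.62)&(y>.115)&(y<.165)
    if m.any(): print("disc x mid",(C[m][:,0].min()+C[m][:,0].max())/2)
E
python3 knob.py
```

```text
t 40.5 pos [0.5608 0.1403 0.3084] x [0.024 1.    0.   ] y [ 1.    -0.024  0.007] F [0.6 0.2 0.5] w 0.0508 gf 0.0
wrist knob (array([560.6, 142.3]), array([28.8, 28.4]), 50.0) 0.22086710347833943
disc x mid 0.5611301862037491
top knob (array([558.7, 136.2]), array([24.9,  5.7]), -0.1) 0.21991586986976874
disc x mid 0.5443995620226361
scene knob (array([564.1, 133.6]), array([24. , 22.4]), 44.7) 0.2204768148860099
disc x mid 0.561552957463848
```

View pics/s12.png

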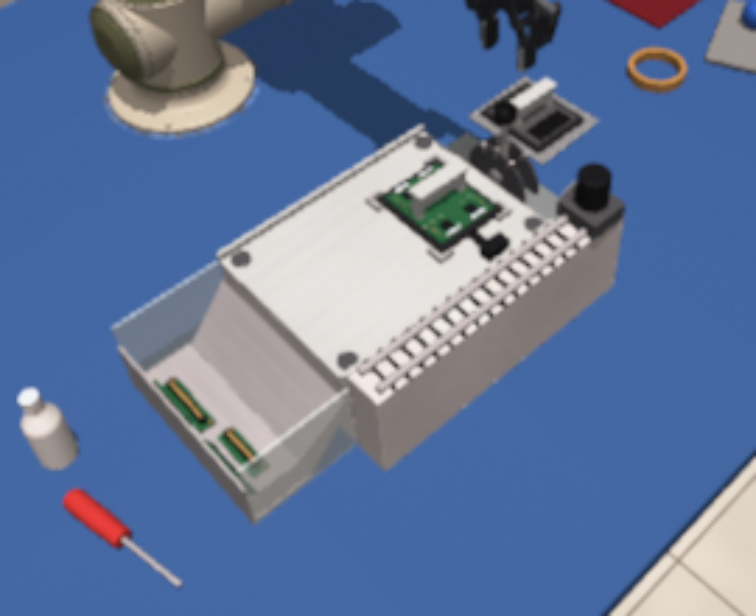

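```bash
python3 -c "
from plant import env
print(env.sign_off())"
```

```text
the job is handed in; nothing more can be done
None
```

The changeover is done and handed in, and the system returned no verdict: all four strips are in the chute, the empty carrier is on the mat, the loaded carrier lies flat in the nest (I did not read the presence switch directly), and the feed lever is upright.

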